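# Load the board tray and set up the microscope for camera inspection

## Robot

A 6-joint arm with a two-finger parallel gripper is mounted at the origin on the work surface. World frame = base frame: x ahead of the robot, y to its left, z up, the work surface at z = 0. Lengths are in m, angles in rad, forces in N, time in s.
With the tool pointing down it reaches from about 0.375 to 0.9 m from the base axis. Payload 3.1 kg.
Tool frame: the origin (TCP) lies midway between the tips of the shut fingers; the grasp point (between the pads) lies 19 mm behind it; z points along the fingers, y is the line along which they close (so a half turn about z gives the same grasp; the last joint's range is limited). The gripper opens to 87 mm and grips with 3 to 60 N. Pads are 19 mm wide; open, the fingers measure 117 mm over their backs; the gripper's body (75 mm by 190 mm) begins 51 mm behind the grasp point.
Start: joints at [1.139, 0.527, 1.433, -0, 1.181, -0.178], TCP at [0.156, 0.605, 0.198] pointing down, gripper open.
Joint ranges: [-3.08, 3.08], [-0.75, 2.2], [0.22, 2.44], [-1.43, 4.57], [0, 2.65], [-2.85, 2.85]. Speed limits (rad/s): [2.79, 2.79, 3.14, 3.14, 3.14, 3.14].

## Interface

Orientations are given as a unit quaternion [x, y, z, w].
In Python, from rig import status, imaging, order gives the robot as it stands.
- The arm moves only by the tool arm_command, never from a script. Its argument "deltas" is one flat list of numbers, 5 for each row, row after row: the opening, from -1 (shut) to 1 (fully open), so that 0 is half open, then the shift along the tool's x, y, z in m, then the turn about the tool's z in rad. In form: [gripper, tx, ty, tz, roll, gripper, tx, ty, tz, roll, ...]. A call has 1 to 12 rows; each row shifts and turns the commanded pose from where the row before left it, along the tool's axes as they then stand; what a row does not reach is not made up. A row lasts 1/8 s, in which the tool goes at most 62.5 mm and 10.7 degrees, less where a joint would pass 70% of its speed; a pose out of reach is approached as far as the arm can. A call with a gripper value outside its range is refused whole. The fingers move at their own pace and stop on an object; "newtons" is the grip in N (left out, the last holds). Time passes only in rows, so rows that do not move let the fingers close. It gives the time, the measured TCP pose, the force, the opening and the grip force at its end, in the units of the state.
- status.get_obs(): the state, without advancing time (a new reading comes with each control period).
- imaging.camera(name): name is "scene" or "top"; returns (picture, depth): 400x640x3 uint8, red, green, blue; 400x640 float32, m along the optical axis (not along the pixel's ray), 0 where there is no reading.
- imaging.camera_params(name): a dict with "intrinsics" (3x3 intrinsics, pixels), "k1" (the pictures are not rectified: a ray, as slopes to the right and down, at radius r is drawn at 1 + k1 r^2 times it, then the intrinsics apply), "camera_from_world" (4x4, takes a point from world to camera coordinates). Camera axes: x right, y up, looking along -z (the intrinsics and any distortion apply to the point x, -y, -z); pixel columns grow to the right and rows downward; lengths in m; the calibration is good to about 2 mm. A picture is of the moment at which its call begins. camera_params takes no time and is no camera call.
- order.hand_in(): hands the job in; it is judged then, once.
The state is a dict: "time": time; "q": joint angles; "joint_velocities": joint speeds; "joint_torque": joint torques, N m; "position": TCP position; "tool_rot": TCP orientation; "ft_force": force on the tool from outside, world axes, zero at the start; "moment": the same for the moment, N m; "grip_width": finger opening in m; "grip_force": force on a finger pad.
Only numpy, scipy, OpenCV 4.12 (cv2) and the standard library are available. Lean on these libraries where they do the work, as an engineer would, in place of code of your own. Each camera call takes 0.05 s, during which the arm holds its last target. There are 200 camera calls.

## Task

Get the inspection bench ready: swing the tray's yellow keeper bar open, lay every repaired board with a heatsink flat in a bay of its own in the tray, heatsink up and lengthwise with the bay, then swing the keeper bar shut again until it clicks, and see that the spacer ring is slipped over the microscope's camera port, right down on the head. Only when all that is done, pull the beam-splitter rod from fully in to its middle click, so that eyepieces and camera share the picture. Leave the other things on the bench where they are.

Things in the scene. Friction and masses are not known exactly. Their poses are not given: they have to be found in the camera images.
- board_a: repaired circuit board: green, 80 (x) x 56 (y) x 6 mm, 0.12 kg, flat, a finned aluminium heatsink 36 (x) x 24 mm (y) centred on top from 6 to 34 mm above the underside: grip it by the heatsink, across y. Low parts beside it reach 11 mm above the underside. Origin: centre of the underside; z up. May be absent (None). Fits a bay either way round
- board_b: repaired circuit board: green, 80 (x) x 56 (y) x 6 mm, 0.12 kg, flat, a finned aluminium heatsink 36 (x) x 24 mm (y) centred on top from 6 to 34 mm above the underside: grip it by the heatsink, across y. Low parts beside it reach 11 mm above the underside. Origin: centre of the underside; z up. May be absent (None). Fits a bay either way round
- board_c: repaired circuit board: green, 80 (x) x 56 (y) x 6 mm, 0.12 kg, flat, a finned aluminium heatsink 36 (x) x 24 mm (y) centred on top from 6 to 34 mm above the underside: grip it by the heatsink, across y. Low parts beside it reach 11 mm above the underside. Origin: centre of the underside; z up. May be absent (None). Fits a bay either way round
- spacer: aluminium camera spacer ring, outside diameter 60, bore 36, height 25 mm, about 0.09 kg, lying flat; origin: centre of the underside, z up along the bore
- tray: fixed grey board tray with blue fences, 100 (x) x 216 mm (y), floor 10 mm above the bench, fences 6 mm thick, up to 17 mm; three open bays side by side along y, 70 mm pitch, each 88 (x) x 64 mm (y) inside; origin: centre of the underside; its far side is +x
- bay0 (a point): centre of the floor of one bay (10 mm above the bench; tray y = 70 mm); axes as the tray's
- bay1 (a point): centre of the floor of one bay (10 mm above the bench; tray y = 0 mm); axes as the tray's
- bay2 (a point): centre of the floor of one bay (10 mm above the bench; tray y = -70 mm); axes as the tray's
- keeper (a joint): angle (rad) of the yellow keeper bar: 0 = shut, along the tray's y across the far ends of the bays; up to 1.2 = swung open beyond the far side. Bar 246 mm long, 14 wide, 22 to 32 mm above the bench, 6 mm over seated boards. Starts shut. Light (0.06 Nm) but for a click hump of about 0.6 Nm between 0.1 and 0 (crest 0.045); past it, it snaps shut from below 0.035; open, it stays where it is left
- keeper_pin (a point): on the axis of the red upright handle pin on the keeper bar, 16 mm in diameter, standing from 31 to 85 mm above the bench, 120 mm from the hinge; this point is 84 mm above the bench, 1 mm below the pin's top. Its frame turns with the bar: the bar points along -y of this frame
- keeper_hinge (a point): hinge axis (vertical) of the keeper bar at tray x = 30, y = 124 mm, height 22 mm; axes as the tray's. At angle a the bar points along (sin a, -cos a) in these x, y axes, i.e. positive a turns it anticlockwise seen from above
- scope: fixed microscope head on a low stand: grey foot, white head (100 x 86 mm, 125 to 185 mm above the bench), silver camera port on top, two eyepieces slanting up on its +y side (to about 220 mm), column at x = 112 mm (193 mm high). Origin: on the bench 20 mm in front of the port's axis; -x is the front, where the rod sticks out; front face at x = -43 mm
- port_seat (a point): centre of the foot of the camera port, on top of the head, 185 mm above the bench; the port is an upright silver tube of 31 mm diameter rising 45 mm from here; a seated spacer has its underside here. Axes as the microscope's
- rod (a joint): how far (m) the beam-splitter rod is pulled out of the head's front face: 0 = fully in, 0.020 = middle click, 0.040 = fully out. It clicks into each of the three; leaving a click takes up to about 8 N, and let go within about 5 mm of the middle it snaps there
- rod_knob (a point): centre of the black knob on the beam-splitter rod: a cylinder 24 mm in diameter and 24 mm long, its axis level along this frame's x (pull towards -x); 155 mm above the bench, 52 mm from the head's front face when fully in. Pinch it from above across its y. Axes as the microscope's
- driver: bystander: screwdriver with green handle, 170 mm long, 26 mm thick, lying along its x; origin mid-length on the bench
- fan: bystander: black blower fan, 70 x 70 x 14 mm, origin centre of underside
- flux_jar: bystander: jar with yellow cap, 52 mm diameter, 55 mm high, origin centre of underside
- meter: bystander: orange multimeter, 150 x 78 x 40 mm, origin centre of underside
- mug: bystander: blue mug, 76 mm diameter, 90 mm high, origin centre of underside
- wrench: bystander: steel spanner, 150 mm long, 8 mm thick, origin mid-length on the bench
- mouse: bystander: black computer mouse, 105 x 60 x 30 mm, origin centre of underside

How it is judged:
By the outcome, as a careful person would: the job done as asked, in the order asked, and still so for the second after the job is handed in, with the robot touching nothing.
Of board_a, board_b, board_c only 2 to 3 are there at a start; the rules pass over those that are not, and their reading is None.
At some moment in a run one of board_a, board_b, board_c, spacer may be knocked a few centimetres aside while the robot is not near it.
Once in a run the grip may slacken for a moment while it holds something.
It also fails if it takes over 210 s, if anything falls off the work surface, if the arm or the gripper's body presses on something with over 40 N, if the wrist force passes 120 N, or if a joint passes its speed limit or range.

## Working session

There is one attempt and no reset: what is moved stays moved. The work goes in short steps, Python scripts to look and compute and a tool call to move; the robot and the scene stay as the last step left them, time stands still between calls to the robot, and variables do not carry over. Pictures are saved under pics/ and viewed, at most 14 in all, crops included, and the job is handed in when it is done.

Besides the shell and the picture viewer there is one more tool, called after "Request:" as name(argument=value, ...) on one line, values as JSON. arm_command: Moves the arm, as the interface text tells. Its arguments: {"type":"object","properties":{"deltas":{"type":"array"},"newtons":{"type":"number"}},"required":["deltas"]}

```bash
ls; mkdir -p pics; python3 - <<'E'
from rig import status, imaging
import cv2, numpy as np
print(status.get_obs())
for n in ("scene","top"):
    p,d=imaging.camera(n); cv2.imwrite(f"pics/{n}0.png",p[:,:,::-1]); np.savez(f"{n}0.npz",p=p,d=d)
    print(n,imaging.camera_params(n))
E
```

```text
pics
{'time': 0.0, 'q': array([ 1.13953048e+00,  5.28474216e-01,  1.43389811e+00,  8.92115448e-06,
        1.18140695e+00, -1.78511761e-01]), 'joint_velocities': array([ 1.86080582e-03, -9.60049650e-04,  5.92708825e-04, -1.50201507e-03,
       -3.26670069e-05, -6.90006372e-04]), 'joint_torque': array([-4.05590499e-04, -4.40044641e+01, -1.76587307e+01,  6.31407439e-02,
        5.83623501e-02, -1.68936181e-04]), 'position': array([0.15593595, 0.60442111, 0.19686809]), 'tool_rot': array([ 1.26042522e-01,  9.92024237e-01, -1.04164910e-03, -3.32132268e-04]), 'ft_force': array([0.0365463 , 1.10279389, 0.8279936 ]), 'moment': array([ 0.0225465 ,  0.01284485, -0.01917501]), 'grip_force': 0.0, 'grip_width': 0.0870951656504267}
scene {'intrinsics': array([[431.20309336,   0.        , 327.25149332],
       [  0.        , 431.20309336, 203.44580267],
       [  0.        ,   0.        ,   1.        ]]), 'k1': -0.059951182567902786, 'camera_from_world': array([[ 0.73913215,  0.67332718,  0.01772513, -0.3985439 ],
       [-0.51525748,  0.54827366,  0.6587152 ,  0.20017884],
       [ 0.43381263, -0.49601059,  0.75218355, -1.69289066],
       [ 0.        ,  0.        ,  0.        ,  1.        ]])}
top {'intrinsics': array([[431.62386456,   0.        , 318.99461657],
       [  0.        , 431.62386456, 199.31668918],
       [  0.        ,   0.        ,   1.        ]]), 'k1': 0.03643571453181897, 'camera_from_world': array([[ 2.06143799e-02, -9.99449983e-01, -2.59764936e-02,
         7.94960610e-06],
       [ 9.94426642e-01,  1.78099202e-02,  1.03915645e-01,
        -5.42884846e-01],
       [-1.03395851e-01, -2.79738739e-02,  9.94246831e-01,
        -1.44999811e+00],
       [ 0.00000000e+00,  0.00000000e+00,  0.00000000e+00,
         1.00000000e+00]])}
```

View pics/scene0.png

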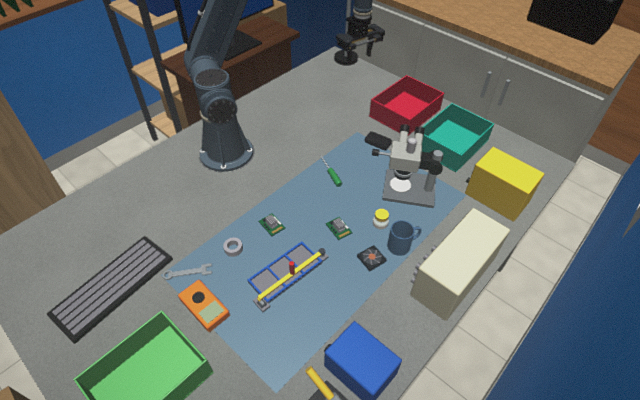

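View pics/top0.png

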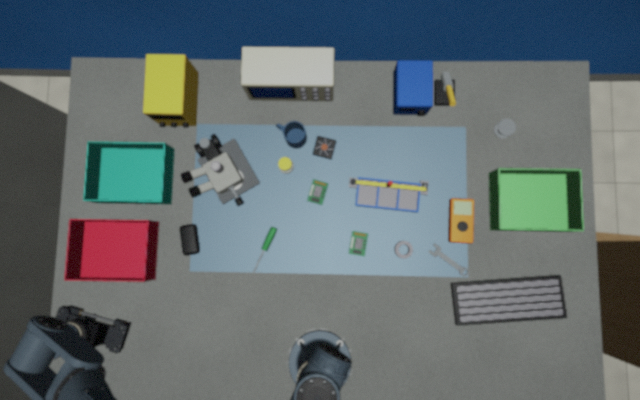

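The scene view shows the keeper tray (288,275), spacer (233,246), two boards (272,224) and (339,228), and the microscope (410,165). In the top view the boards are at (317,191) and (358,243), the spacer at (402,249), the tray at (388,195) and the scope at (225,172).

```bash
cat > h.py <<'E'
import numpy as np, cv2
from scipy.spatial.transform import Rotation as R
from rig import status, imaging
P={n:imaging.camera_params(n) for n in("scene","top")}
def D(c): return np.array([c["k1"],0,0,0,0.])
def ray(n,px):
    c=P[n]; u=cv2.undistortPoints(np.float64(px).reshape(-1,1,2),c["intrinsics"],D(c)).reshape(-1,2)
    T=c["camera_from_world"]; d=np.c_[u[:,0],-u[:,1],-np.ones(len(u))]@T[:3,:3]
    return -T[:3,:3].T@T[:3,3], d
def onz(n,px,z):
    o,d=ray(n,px); return o+d*((z-o[2])/d[:,2])[:,None]
def tri(ps,pt):
    o1,d1=ray("scene",ps);o2,d2=ray("top",pt);out=[]
    for a,b in zip(d1,d2):
        s=np.linalg.lstsq(np.c_[a,-b],o2-o1,rcond=None)[0]; out.append(np.r_[(o1+a*s[0]+o2+b*s[1])/2,np.linalg.norm(o1+a*s[0]-o2-b*s[1])])
    return np.array(out)
def proj(n,X):
    c=P[n];T=c["camera_from_world"];X=np.atleast_2d(X)@T[:3,:3].T+T[:3,3]
    X=X*[1,-1,-1]; return cv2.projectPoints(X.reshape(-1,1,3),np.zeros(3),np.zeros(3),c["intrinsics"],D(c))[0].reshape(-1,2)
def cloud(n,d):
    v,u=np.mgrid[:d.shape[0],:d.shape[1]];o,r=ray(n,np.c_[u.ravel(),v.ravel()])
    return (o+r*d.reshape(-1,1)).reshape(*d.shape,3)
def look(n,tag):
    p,d=imaging.camera(n);np.savez(f"{n}{tag}.npz",p=p,d=d);cv2.imwrite(f"pics/{n}{tag}.png",p[:,:,::-1]);return p,d
def load(n,tag):
    f=np.load(f"{n}{tag}.npz");return f["p"],f["d"]
def hsv(p,lo,hi): return cv2.inRange(cv2.cvtColor(p,cv2.COLOR_RGB2HSV),np.array(lo),np.array(hi))
def blobs(m,amin=8):
    n,l,s,c=cv2.connectedComponentsWithStats(m);return [(s[i,4],c[i].round(2),l==i) for i in range(1,n) if s[i,4]>=amin]
def crop(n,tag,x0,y0,x1,y1,k):
    p,_=load(n,tag);cv2.imwrite(f"pics/{n}{tag}_c{x0}_{y0}.png",cv2.resize(p[y0:y1,x0:x1,::-1],None,fx=k,fy=k,interpolation=cv2.INTER_CUBIC))
E
python3 - <<'E'
from h import *
crop("top",0,185,120,485,280,2.6); crop("scene",0,210,130,450,310,3.3)
ranges=dict(green=([50,80,40],[80,255,255]),blue=([108,120,60],[130,255,255]),yellow=([24,120,120],[34,255,255]),red=([0,150,80],[6,255,255]))
for n in("top","scene"):
    p,d=load(n,0); cl=cloud(n,d)
    for k,(lo,hi) in ranges.items():
        m=hsv(p,lo,hi)
        for a,c,mm in blobs(m):
            w=np.median(cl[mm],0)
            if abs(w[1])<0.5 and w[0]<.85 and a<900: print(n,k,a,c,w.round(3))
    for px in ([402,249],[317,191],[358,243]) if n=="top" else ([272,221],[339,226]): print(px,cl[px[1],px[0]].round(3))
E
```

```text
top green 64 [322.11 194.69] [0.558 0.001 0.006]
top green 16 [310.   198.25] [0.549 0.042 0.007]
top green 142 [268.73 238.2 ] [0.407 0.179 0.024]
top green 14 [364.14 237.64] [ 0.416 -0.146  0.006]
top green 15 [351.47 250.13] [ 0.373 -0.102  0.006]
top green 21 [362.57 251.48] [ 0.37  -0.143  0.006]
top yellow 84 [284.5  163.39] [0.661 0.13  0.055]
[402, 249] [ 0.38  -0.277  0.001]
[317, 191] [0.571 0.018 0.028]
[358, 243] [ 0.397 -0.125  0.013]
scene green 18 [8.5  1.39] [-0.774 -0.316  0.484]
scene green 23 [14.61  5.43] [-0.722 -0.313  0.48 ]
scene green 18 [26.44  1.44] [-0.728 -0.265  0.476]
scene green 120 [334.36 176.63] [0.414 0.177 0.022]
scene green 112 [269.9  226.87] [ 0.411 -0.141  0.006]
scene green 120 [336.66 230.04] [0.581 0.004 0.006]
scene blue 17 [133.76   1.29] [-1.071  0.288  0.194]
scene blue 352 [159.74   6.16] [-0.863  0.313  0.215]
scene blue 404 [189.85  12.75] [-0.603  0.319  0.27 ]
scene blue 273 [276.17 264.36] [ 0.526 -0.239  0.016]
scene blue 199 [293.4  280.29] [ 0.612 -0.234  0.015]
scene yellow 118 [381.27 214.01] [0.662 0.13  0.054]
scene yellow 125 [306.58 261.9 ] [ 0.602 -0.164  0.031]
scene yellow 169 [273.88 286.01] [ 0.591 -0.292  0.03 ]
scene red 12 [290.92 263.33] [ 0.597 -0.226  0.084]
[272, 221] [ 0.408 -0.129  0.034]
[339, 226] [0.581 0.011 0.028]
```

View pics/top0_c185_120.png

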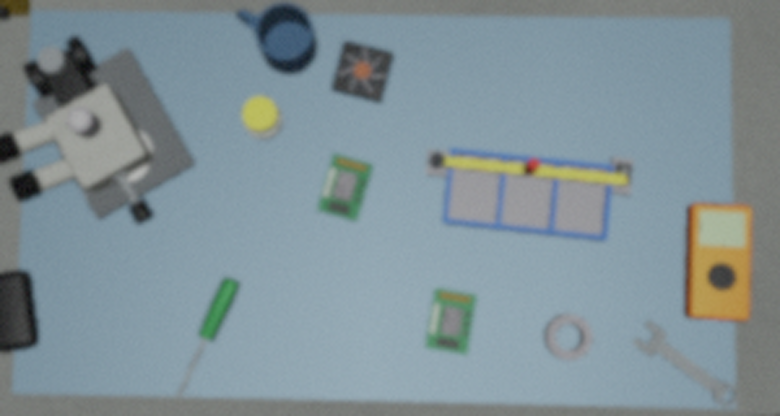

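View pics/scene0_c210_130.png

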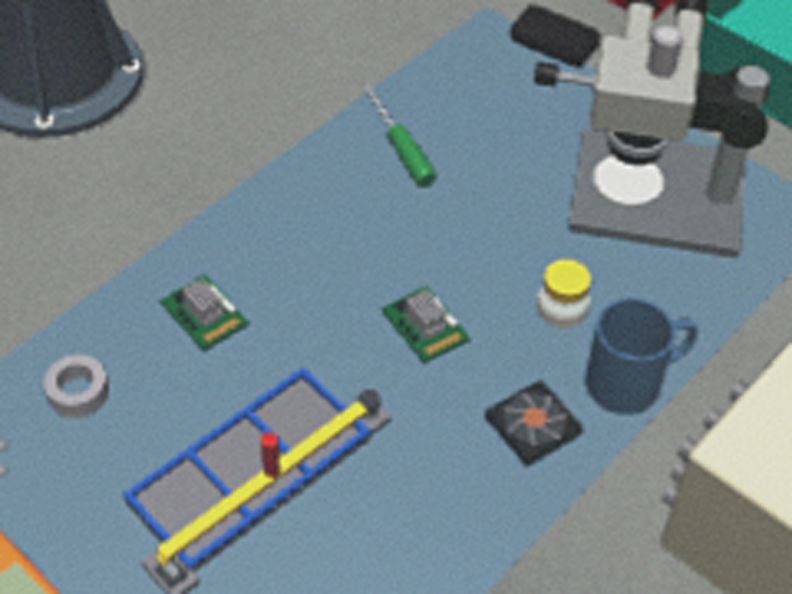

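```bash
python3 - <<'E'
from h import *
for n in P: print(n,ray(n,[0,0])[0].round(3))
def rect(pts):
    (c,(w,h),a)=cv2.minAreaRect(np.float32(pts*1000)); 
    if w<h: w,h,a=h,w,a+90
    return np.round(c,1),round(w,1),round(h,1),round((a+90)%180-90,1)
for n in("top","scene"):
    p,d=load(n,0); cl=cloud(n,d); H=cv2.cvtColor(p,cv2.COLOR_RGB2HSV).astype(int)
    print(n,"mat hsv",H[225,300] if n=="top" else H[250,380])
    blue=hsv(p,[106,110,60],[130,255,255])
    reg=(np.abs(cl[...,0]-.58)<.15)&(np.abs(cl[...,1]+.23)<.2)
    bm=(blue>0)&reg; v,u=np.nonzero(bm); w=onz(n,np.c_[u,v],.017); print("tray",rect(w[:,:2]),len(u))
    for k,lo,hi in(("yel",[20,100,100],[36,255,255]),("red",[0,120,70],[8,255,255])):
        m=(hsv(p,lo,hi)>0)&reg; v,u=np.nonzero(m); w=onz(n,np.c_[u,v],.032 if k=="yel" else .085)[:,:2]; print(k,rect(w),w.mean(0).round(4),len(u), cl[m][:,2].max())
    for b in([.566,.02],[.393,-.125]):
        g=np.linalg.norm(cl[...,:2]-b,axis=-1)<.06
        m=g&((np.abs(H[...,0]-104)>10)|(H[...,1]<60)); v,u=np.nonzero(m); w=onz(n,np.c_[u,v],.008); print("board",rect(w[:,:2]),len(u))
        gm=cv2.morphologyEx((g&(H[...,0]>45)&(H[...,0]<90)&(H[...,1]>70)).astype(np.uint8),cv2.MORPH_CLOSE,np.ones((9,9)));v,u=np.nonzero(gm);print("  green",rect(onz(n,np.c_[u,v],.006)[:,:2]))
        hs=g&(cl[...,2]>.022)&(cl[...,2]<.04); print("  sink",cl[hs].mean(0).round(4),rect(cl[hs][:,:2]),hs.sum(), np.median(cl[hs][:,2]).round(4))
    g=np.linalg.norm(cl[...,:2]-[.375,-.277],axis=-1)<.045
    m=g&(cl[...,2]>.015); print("ring",cl[m].mean(0).round(4),rect(cl[m][:,:2]),m.sum(),np.median(cl[m][:,2]).round(4))
    # scope
    g=(np.abs(cl[...,0]-.64)<.2)&(np.abs(cl[...,1]-.33)<.18)
    m=g&(cl[...,2]>.176)&(cl[...,2]<.192); print("head",rect(cl[m][:,:2]),m.sum())
    m=g&(cl[...,2]>.222)&(cl[...,2]<.24); 
    if m.sum(): v,u=np.nonzero(m);print("port top",cl[m].mean(0).round(4),rect(cl[m][:,:2]),m.sum(), np.c_[u,v].mean(0))
E
```

```text
scene [ 1.132 -0.681  1.149]
top [ 0.39  -0.031  1.498]
top mat hsv [100  50 175]
tray (array([ 565. , -225.2]), 210.1, 95.2, 85.2) 30
yel (array([ 595.2, -231.9]), 235.1, 9.9, 85.1) [ 0.595  -0.2364] 165 0.08741909244959323
red (array([ 591.7, -221.9]), 9.9, 6.6, -89.1) [ 0.5924 -0.2206] 9 0.08374688100153005
board (array([565.3,  20.2]), 115.6, 114.9, 1.0) 913
  green (array([570.6,  17.4]), 72.7, 52.9, -15.1)
  sink [0.5704 0.0195 0.0325] (array([571.3,  18.8]), 35.4, 23.8, -17.5) 52 0.0328
board (array([ 393.7, -125.7]), 116.3, 115.8, -88.9) 960
  green (array([ 394.6, -125.7]), 72.5, 51.5, -9.3)
  sink [ 0.3966 -0.1281  0.0317] (array([ 396.8, -127.7]), 34.2, 24.2, -7.8) 49 0.0323
ring [ 0.379  -0.2788  0.0245] (array([ 378.5, -278.5]), 57.7, 56.4, -2.7) 163 0.0247
head (array([617. , 361.1]), 171.7, 158.5, 31.6) 986
port top [0.617  0.318  0.2292] (array([617.1, 318.3]), 29.8, 28.2, -6.0) 87 [215.05747126 165.83908046]
scene mat hsv [102  75 160]
tray (array([ 567.5, -223.5]), 219.0, 103.3, 84.9) 506
yel (array([ 522.2, -227. ]), 243.1, 167.8, 85.2) [ 0.5938 -0.2362] 348 0.0592078763238959
red (array([ 610.4, -234.1]), 42.7, 10.0, -36.5) [ 0.6041 -0.2299] 18 0.0856961908139986
board (array([574.3,  17.7]), 81.3, 59.5, -14.4) 336
  green (array([573.3,  19. ]), 81.4, 58.5, -14.4)
  sink [0.5748 0.018  0.0303] (array([573.1,  18.8]), 39.1, 28.1, -27.0) 81 0.0306
board (array([ 398.9, -125.5]), 82.9, 59.2, -6.9) 338
  green (array([ 397.4, -124.2]), 82.0, 57.8, -8.8)
  sink [ 0.3986 -0.125   0.03  ] (array([ 396.3, -123.7]), 39.1, 26.7, -9.2) 82 0.0303
ring [ 0.3816 -0.2783  0.0227] (array([ 379.8, -277.7]), 59.1, 57.9, -39.0) 184 0.0226
head (array([624.7, 351.5]), 167.2, 142.4, 32.3) 604
port top [0.6203 0.315  0.2295] (array([619.5, 316.3]), 31.5, 29.5, -68.9) 59 [411.52542373 141.03389831]
```

```bash
cat >> h.py <<'E'
def psi():
    m=R.from_quat(status.get_obs()["tool_rot"]).as_matrix(); return np.degrees(np.arctan2(m[1,1],m[0,1]))
def plan(*targets):
    "each target x,y,z,psi(deg of tool y); prints tool-frame shift (with the old yaw), then roll"
    o=status.get_obs(); p=np.array(o["position"]); a=psi(); print("at",p.round(4),"psi",round(a,1),"t",round(o["time"],1),"w",o["grip_width"])
    for t in targets:
        d=np.array(t[:3])-p; r=np.radians(a); b=t[3] if len(t)>3 else a
        print("->",t,"shift x %.4f y %.4f z %.4f roll %.3f"%(-d[0]*np.sin(r)+d[1]*np.cos(r), d[0]*np.cos(r)+d[1]*np.sin(r), -d[2], np.radians(a-b)))
        p=np.array(t[:3]); a=b
class Fr:
    def __init__(s,x,y,deg): s.o=np.array([x,y]); r=np.radians(deg); s.R=np.array([[np.cos(r),-np.sin(r)],[np.sin(r),np.cos(r)]])
    def __call__(s,x,y): return s.o+s.R@[x,y]
tray=Fr(.5665,-.2245,-5)
def pin(a): return tray(.030+.12*np.sin(a),.124-.12*np.cos(a))
E
python3 - <<'E'
from h import *
a=[(*pin(t).round(4),.052) for t in np.arange(0,1.21,.15)]
plan((*a[0][:2],.197,80),a[0],*a[1:])
E
```

```text
at [0.156  0.6045 0.197 ] psi 75.5 t 0.1 w 0.0870799037006155
-> (np.float64(0.5967), np.float64(-0.2231), 0.197, 80) shift x -0.6337 y -0.6911 z -0.0000 roll -0.078
-> (np.float64(0.5967), np.float64(-0.2231), 0.052) shift x 0.0000 y 0.0000 z 0.1450 roll 0.000
-> (np.float64(0.6147), np.float64(-0.2234), 0.052) shift x -0.0178 y 0.0028 z -0.0000 roll 0.000
-> (np.float64(0.6325), np.float64(-0.2209), 0.052) shift x -0.0171 y 0.0056 z -0.0000 roll 0.000
-> (np.float64(0.6498), np.float64(-0.2158), 0.052) shift x -0.0162 y 0.0080 z -0.0000 roll 0.000
-> (np.float64(0.6661), np.float64(-0.2082), 0.052) shift x -0.0147 y 0.0103 z -0.0000 roll 0.000
-> (np.float64(0.681), np.float64(-0.1982), 0.052) shift x -0.0129 y 0.0124 z -0.0000 roll 0.000
-> (np.float64(0.6943), np.float64(-0.1861), 0.052) shift x -0.0110 y 0.0142 z -0.0000 roll 0.000
-> (np.float64(0.7057), np.float64(-0.1721), 0.052) shift x -0.0088 y 0.0158 z -0.0000 roll 0.000
-> (np.float64(0.7148), np.float64(-0.1567), 0.052) shift x -0.0063 y 0.0167 z -0.0000 roll 0.000
```

Request:
arm_command(deltas=[1,-0.032,-0.035,0,0,1,-0.032,-0.035,0,0,1,-0.032,-0.035,0,0,1,-0.032,-0.035,0,0,1,-0.032,-0.035,0,0,1,-0.032,-0.035,0,0,1,-0.032,-0.035,0,0,1,-0.032,-0.035,0,0,1,-0.032,-0.035,0,0,1,-0.032,-0.035,0,0], newtons=20)

```text
time: 1.35
position: [0.379, 0.1848, 0.1978]
tool_rot: [0.126, 0.992, 0.0, -0.0]
ft_force: [1.2, 0.8, 0.2]
grip_width: 0.0872
grip_force: 0.0
```

Request:
arm_command(deltas=[1,-0.031,-0.034,0,0,1,-0.031,-0.034,0,0,1,-0.031,-0.034,0,0,1,-0.031,-0.034,0,0,1,-0.031,-0.034,0,0,1,-0.031,-0.034,0,0,1,-0.031,-0.034,0,0,1,-0.031,-0.034,0,0,1,-0.033,-0.035,0,0,1,-0.033,-0.034,0,0,1,0,0,0,-0.078,1,0,0,0,0])

```text
time: 2.85
position: [0.5968, -0.2227, 0.1969]
tool_rot: [0.088, 0.996, 0.0, -0.001]
ft_force: [-0.5, 0.1, 0.3]
grip_width: 0.087
grip_force: 0.0
```

```bash
python3 - <<'E'
from h import *
look("scene",1)
a=(*pin(0).round(4),)
plan((*a,.052))
p,d=load("scene",1);cl=cloud("scene",d); m=hsv(p,[0,120,70],[8,255,255])
for s,c,mm in blobs(m,4):
    w=np.median(cl[mm],0)
    if abs(w[0]-.6)<.08: print(s,c,w.round(3))
E
```

```text
at [ 0.5967 -0.2221  0.1971] psi 79.9 t 2.9 w 0.08699279409527201
-> (np.float64(0.5967), np.float64(-0.2231), 0.052) shift x -0.0002 y -0.0009 z 0.1451 roll 0.000
17 [290.82 263.65] [ 0.597 -0.225  0.082]
4 [292.75 268.75] [ 0.603 -0.223  0.06 ]
```

Request:
arm_command(deltas=[1,0,0,0.036,0,1,0,0,0.036,0,1,0,0,0.036,0,1,0,0,0.036,0,-1,0,0,0,0,-1,0,0,0,0,-1,0,0,0,0,-1,0,0,0,0,-1,0,0,0,0,-1,0,0,0,0,-1,0,0,0,0], newtons=20)

```text
time: 4.28
position: [0.5973, -0.2225, 0.0539]
tool_rot: [0.087, 0.996, -0.0, -0.0]
ft_force: [0.8, 0.3, -1.3]
grip_width: 0.0252
grip_force: 0.0
```

Request:
arm_command(deltas=[-1,0,0,0,0,-1,0,0,0,0,-1,0,0,0,0,-1,-0.009,0.001,0,0,-1,-0.009,0.002,0,0,-1,-0.0085,0.0025,0,0,-1,-0.0085,0.003,0,0,-1,-0.008,0.004,0,0,-1,-0.008,0.004,0,0])

```text
time: 5.4
position: [0.6518, -0.2163, 0.0539]
tool_rot: [0.087, 0.996, -0.001, 0.001]
ft_force: [-0.6, -3.8, -1.9]
grip_width: 0.0149
grip_force: 20.0
```

Request:
arm_command(deltas=[-1,-0.0075,0.005,0,0,-1,-0.007,0.005,0,0,-1,-0.0065,0.006,0,0,-1,-0.0065,0.006,0,0,-1,-0.0055,0.007,0,0,-1,-0.0055,0.007,0,0,-1,-0.0045,0.008,0,0,-1,-0.0045,0.008,0,0,-1,-0.004,0.01,0,0,-1,0,0,0,0])

```text
time: 6.65
position: [0.7193, -0.1655, 0.0543]
tool_rot: [0.087, 0.996, -0.002, 0.008]
ft_force: [8.8, -7.1, -8.6]
grip_width: 0.0143
grip_force: 20.0
```

Request:
arm_command(deltas=[1,0,0,0,0,1,0,0,0,0,1,0,0,-0.001,0,1,0,0,-0.03,0,1,0,0,-0.04,0,1,0,0,-0.03,0,1,0,0,0,0])

```text
time: 7.52
position: [0.7139, -0.1632, 0.1586]
tool_rot: [0.087, 0.996, -0.001, 0.003]
ft_force: [0.5, -0.5, 0.4]
grip_width: 0.0759
grip_force: 0.0
```

```bash
python3 - <<'E'
from h import *
p,d=look("scene",2);cl=cloud("scene",d); m=hsv(p,[0,120,70],[8,255,255])
for s,c,mm in blobs(m,4):
    w=np.median(cl[mm],0)
    if abs(w[0]-.66)<.14: print(s,c,w.round(3))
m=(hsv(p,[20,100,100],[36,255,255])>0)&(cl[...,2]<.05)&(cl[...,0]<.85)&(cl[...,0]>.5); print(m.sum(),cl[m].mean(0))
for b in([.566,.02],[.393,-.125]):
    g=np.linalg.norm(cl[...,:2]-b,axis=-1)<.07
    gm=hsv(p,[45,70,30],[90,255,255])*g; v,u=np.nonzero(gm);w=onz("scene",np.c_[u,v],.006)[:,:2]
    print(cv2.minAreaRect(np.float32(w*1000)))
print(pin(1.1),pin(1.2))
E
```

```text
12 [333.33 273.67] [ 0.712 -0.167  0.084]
406 [0.76835396 0.04360398 0.02935489]Traceback (most recent call last):
  File "<stdin>", line 9, in <module>
  File "h.py", line 11, in onz
    o,d=ray(n,px); return o+d*((z-o[2])/d[:,2])[:,None]
        ~~~^^^^^^
  File "h.py", line 7, in ray
    c=P[n]; u=cv2.undistortPoints(np.float64(px).reshape(-1,1,2),c["intrinsics"],D(c)).reshape(-1,2)
              ~~~~~~~~~~~~~~~~~~~^^^^^^^^^^^^^^^^^^^^^^^^^^^^^^^^^^^^^^^^^^^^^^^^^^^^^
cv2.error: OpenCV(4.12.0) /io/opencv/modules/calib3d/src/undistort.dispatch.cpp:347: error: (-215:Assertion failed) CV_IS_MAT(_src) && CV_IS_MAT(_dst) && (_src->rows == 1 || _src->cols == 1) && (_dst->rows == 1 || _dst->cols == 1) && _src->cols + _src->rows - 1 == _dst->rows + _dst->cols - 1 && (CV_MAT_TYPE(_src->type) == CV_32FC2 || CV_MAT_TYPE(_src->type) == CV_64FC2) && (CV_MAT_TYPE(_dst->type) == CV_32FC2 || CV_MAT_TYPE(_dst->type) == CV_64FC2) in function 'cvUndistortPointsInternal'
```

```bash
python3 - <<'E'
from h import *
b1=tray(0,0);b2=tray(0,-.07)
plan((.572,.0185,.16,75),(.572,.0185,.016),(.572,.0185,.09,85),(*b1,.09),(*b1,.027),(*b1,.11,81.5),(.397,-.126,.11),(.397,-.126,.015),(.397,-.126,.09,85),(*b2,.09))
E
```

```text
at [ 0.7123 -0.1627  0.1562] psi 80.0 t 7.6 w 0.08000036059606123
-> (0.572, 0.0185, 0.16, 75) shift x 0.1697 y 0.1541 z -0.0038 roll 0.087
-> (0.572, 0.0185, 0.016) shift x 0.0000 y 0.0000 z 0.1440 roll 0.000
-> (0.572, 0.0185, 0.09, 85) shift x 0.0000 y 0.0000 z -0.0740 roll -0.175
-> (np.float64(0.5665), np.float64(-0.2245), 0.09) shift x -0.0157 y -0.2426 z -0.0000 roll 0.000
-> (np.float64(0.5665), np.float64(-0.2245), 0.027) shift x 0.0000 y 0.0000 z 0.0630 roll 0.000
-> (np.float64(0.5665), np.float64(-0.2245), 0.11, 81.5) shift x 0.0000 y 0.0000 z -0.0830 roll 0.061
-> (0.397, -0.126, 0.11) shift x 0.1822 y 0.0724 z -0.0000 roll 0.000
-> (0.397, -0.126, 0.015) shift x 0.0000 y 0.0000 z 0.0950 roll 0.000
-> (0.397, -0.126, 0.09, 85) shift x 0.0000 y 0.0000 z -0.0750 roll -0.061
-> (np.float64(0.560399098007664), np.float64(-0.2942336288664222), 0.09) shift x -0.1774 y -0.1534 z -0.0000 roll 0.000
```

Request:
arm_command(deltas=[1,0.034,0.031,0,0,1,0.034,0.031,0,0,1,0.034,0.031,0,0,1,0.034,0.031,0,0,1,0.034,0.03,0,0,1,0,0,0,0.087,1,0,0,0.03,0,1,0,0,0,0])

```text
time: 8.57
position: [0.5678, 0.0191, 0.1217]
tool_rot: [0.13, 0.991, 0.0, -0.004]
ft_force: [0.1, -0.4, 0.3]
grip_width: 0.0871
grip_force: 0.0
```

```bash
python3 - <<'E'
from h import *
plan((.572,.0185,.016,75))
p,d=look("scene",3);cl=cloud("scene",d)
for b in([.572,.02],[.397,-.126]):
    g=(np.linalg.norm(cl[...,:2]-b,axis=-1)<.07)&(cl[...,2]<.02)
    gm=hsv(p,[45,70,30],[90,255,255])*g; v,u=np.nonzero(gm);print(len(u))
    if len(u): print(cv2.minAreaRect(np.float32(onz("scene",np.c_[u,v],.006)[:,:2]*1000)))
E
```

```text
at [0.5678 0.0191 0.1217] psi 75.0 t 8.6 w 0.08705387798439496
-> (0.572, 0.0185, 0.016, 75) shift x -0.0042 y 0.0006 z 0.1057 roll 0.000
150
((573.3533325195312, 18.997949600219727), (58.36071014404297, 82.07572174072266), 74.74427795410156)
142
((397.3406066894531, -124.41523742675781), (57.39686965942383, 81.98082733154297), 81.21045684814453)
```

Request:
arm_command(deltas=[1,-0.0045,0,0.03,0,1,0,0,0.03,0,1,0,0,0.03,0,1,0,0,0.016,0,-1,0,0,0,0,-1,0,0,0,0,-1,0,0,0,0,-1,0,0,0,0,-1,0,0,0,0,-1,0,0,0,0,-1,0,0,0,0,-1,0,0,0,0], newtons=30)

```text
time: 10.12
position: [0.5756, 0.017, 0.0188]
tool_rot: [0.131, 0.991, -0.0, -0.0]
ft_force: [0.0, -0.1, 0.3]
grip_width: 0.015
grip_force: 0.0
```

```bash
python3 - <<'E'
from h import *
look("scene",4); crop("scene",4,240,130,440,280,4)
plan()
E
```

```text
at [0.5756 0.0171 0.0188] psi 75.0 t 10.2 w 0.01059682922504741
```

View pics/scene4_c240_130.png

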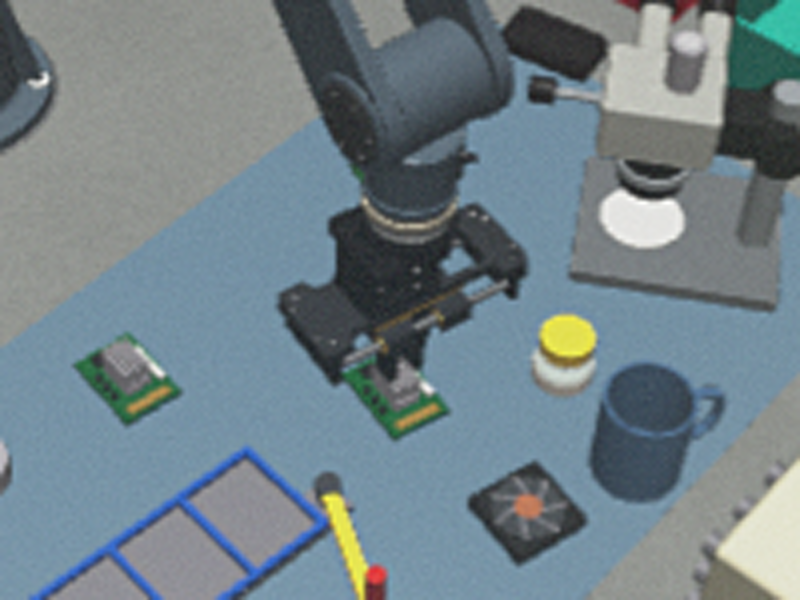

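```bash
python3 - <<'E'
from h import *
plan()
for X in([.5756,.017,.0188],[.5756,.017,.09],[.5725,.0185,.034],[.5725,.0185,0]): q=proj("scene",X)[0]; print(X,q.round(1),((q-[240,130])*4).round(0))
p,d=load("scene",4);cl=cloud("scene",d)
for u,v in((100,90),):pass
for cx,cy in((400,365),(385,385),(405,385),(410,395),(390,370),(398,345)): print(cx,cy,cl[130+cy//4,240+cx//4].round(3))
look("top",4);crop("top",4,270,140,370,220,8)
E
```

```text
at [0.5756 0.0171 0.0188] psi 75.0 t 10.2 w 0.01059682922504741
[0.5756, 0.017, 0.0188] [338.9 225.8] [395. 383.]
[0.5756, 0.017, 0.09] [339.7 212.1] [399. 328.]
[0.5725, 0.0185, 0.034] [338.6 222.2] [394. 369.]
[0.5725, 0.0185, 0] [338.2 228.6] [393. 394.]
400 365 [0.569 0.029 0.028]
385 385 [0.571 0.008 0.022]
405 385 [0.586 0.016 0.028]
410 395 [0.591 0.016 0.022]
390 370 [ 0.581 -0.001  0.06 ]
398 345 [ 0.605 -0.023  0.13 ]
```

View pics/top4_c270_140.png

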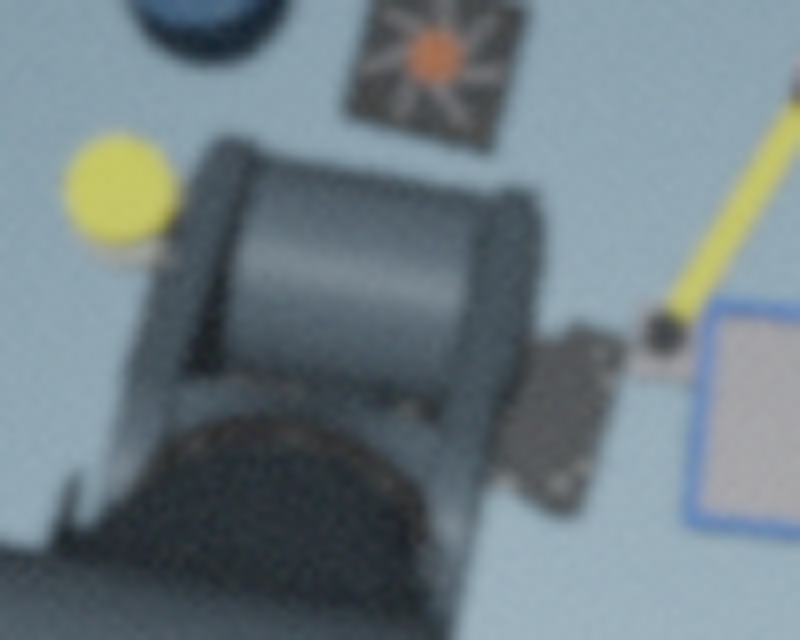

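Request:
arm_command(deltas=[-1,0,0,0,0,-1,0,0,0,0,-1,0,0,0,0])

```text
time: 10.6
position: [0.5756, 0.0171, 0.0188]
tool_rot: [0.131, 0.991, -0.0, -0.0]
ft_force: [-0.7, -0.8, -1.3]
grip_width: 0.0007
grip_force: 0.0
```

```bash
python3 - <<'E'
from h import *
p,d=look("scene",5);cl=cloud("scene",d)
for v in range(208,242): print(v,' '.join('%3d'%round(cl[v,u,2]*1000) for u in range(318,360)))
big=cv2.resize(p[200:245,310:365,::-1],None,fx=12,fy=12,interpolation=cv2.INTER_CUBIC); cv2.imwrite("pics/z5.png",big)
E
```

```text
208 157 155 157 155 155 153 153 154 155 155 157 156 157 162 165 163 160 159 157 153 152 148 146 143 143 136 122 124 129 136 137 135 136 134 137 135 131 129   4  -4   0  -2
209 156 154 157 155 155 157 154 153 154 156 156 156 151 158 160 155 156 155 154 151 146 148 138 140 136 138 139 120 129 133 138 136 135 135 134 130 129 123  -1  -1   0   0
210 154 153 155 155 158 155 154 158 158 157 155 158 157 156 154 155 153 151 146 143 143 135 137 139 137 139 137 139 129 130 135 134 130 129 126 124 124 119   0  -1   0  -3
211 158 157 155 157 156 153 153 157 155 153 152 154 161 159 156 147 147 129 136 139 136 137 137 140 140 140 134 138 138 129 130 129 128 121 123 121  -1   2   4  -1   1   3
212 155 158 153 159 154 155 153 154 155 157 155 151 151 150 148 118 121 128 132 139 135 137 136 134 137 139 134 136 135 119 123 127 123 118   3  -2   3  -1   2 1149   1  -1
213 158 154 158 153 153 153 156 155 158 155 150 151 149   2   1   1 121 127 134 135 140 135 132 138 135 132 132 130  -2   0 120 118  -2   0   2  -2   1  -1  -1   0  -6  -6
214 160 154 152 155 152 156 154 151 154 156 157   1   1   4  -3   1
[... 4054 characters left out ...]
 1   1   0
238  -1   0  -2   3  -3  -4   1  -1   2   3   2  -1   2  -2  -1  -2  -2   1   2   1   6   4   9  -1   2  -3   1   2   1   3  -1   1  -1   2  -3  -1   0  -2   3  -1   1  -2
239  -1  -4  -1  -2  -1  -5  -2   0   2  -1   0   4  -1  -1  -4  -1  -1   4   1   0   5   5   3   2  -2  -1   1   1   1   4   1  -6   0   0   0  -7  -1  -4  -3  -2  -6  -3
240  -3   1   0   0 1149   4   1  -1  -4  -5  -2   0   0   6  -1   0   0  -3  -5  -2  -1  -1   0   0  -2   0  -2   0  -1   3  -8  -2   3   0   0   0  -2  -6  -1  -4   6   0
241  -1   3   0  -1   2   0   0   4  -3   1   1  -9   1  -2  -1  -1   1  -1  -2   4   2   3  -4  -2  -1 1149  -3  -4   1  -4   1   1  -1   4   2   2  -5   2  -1  -3  -2  -1
```

View pics/z5.png

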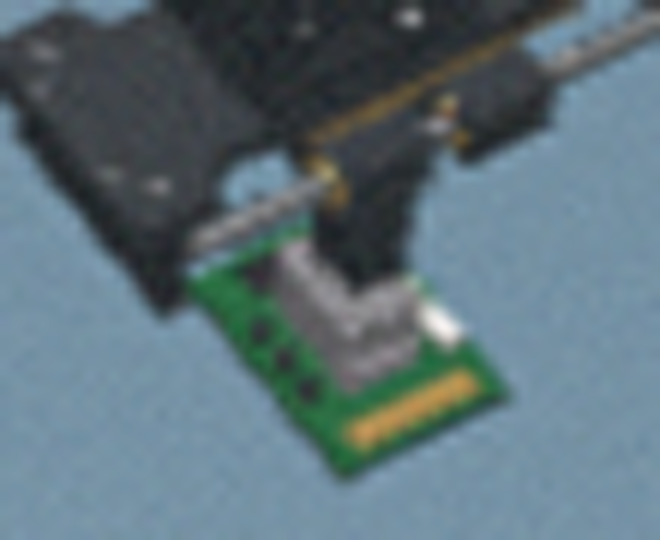

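```bash
python3 - <<'E'
from h import *
from scipy.ndimage import median_filter
for tag,c,ps,z0 in((1,(.5967,-.2221),79.9,.1971),(3,(.5678,.0191),75,.1217),(5,(.5756,.0171),75,.0188)):
    p,d=load("scene",tag); cl=median_filter(cloud("scene",d),(3,3,1)); q=cl-[*c,z0]; r=np.radians(ps)
    X=-q[...,0]*np.sin(r)+q[...,1]*np.cos(r); Y=q[...,0]*np.cos(r)+q[...,1]*np.sin(r); Z=q[...,2]
    m=(np.abs(X)<.07)&(np.abs(Y)<.11)&(Z>-.03+(.05 if tag==5 else 0))&(Z<.2)
    for y0 in np.arange(-.105,.11,.01):
        s=m&(np.abs(Y-y0)<.005)
        if s.sum()>3: print(tag,"y%.3f"%y0,"n",s.sum(),"zmin",np.sort(Z[s])[:4].round(3),"X there",X[s][np.argsort(Z[s])[:4]].round(3))
E
```

```text
1 y-0.095 n 95 zmin [0.116 0.118 0.118 0.118] X there [ 0.007  0.002 -0.002  0.025]
1 y-0.085 n 149 zmin [0.093 0.093 0.094 0.095] X there [-0.029 -0.027 -0.007  0.015]
1 y-0.075 n 140 zmin [0.095 0.095 0.097 0.1  ] X there [-0.035 -0.036 -0.037 -0.037]
1 y-0.065 n 114 zmin [0.097 0.098 0.098 0.1  ] X there [-0.036 -0.037 -0.037 -0.038]
1 y-0.055 n 236 zmin [0.026 0.027 0.028 0.03 ] X there [ 0.006 -0.005  0.002 -0.007]
1 y-0.045 n 248 zmin [0.026 0.026 0.026 0.028] X there [-0.01  -0.01  -0.007 -0.01 ]
1 y-0.035 n 141 zmin [0.104 0.107 0.108 0.108] X there [-0.031 -0.032 -0.032 -0.026]
1 y-0.025 n 99 zmin [0.106 0.107 0.108 0.109] X there [-0.03  -0.033 -0.032 -0.026]
1 y-0.015 n 80 zmin [0.105 0.107 0.108 0.108] X there [-0.031 -0.031 -0.032 -0.032]
1 y-0.005 n 73 zmin [0.108 0.11  0.11  0.11 ] X there [-0.032 -0.033 -0.033 -0.033]
1 y0.005 n 66 zmin [0.106 0.108 0.109 0.11 ] X there [-0.031 -0.033 -0.033 -0.029]
1 y0.015 n 58 zmin [0.107 0.107 0.107 0.108] X there [-0.031 -0.031 -0.032 -0.027]
1 y0.025 n 33 zmin [0.106 0.106 0.107 0.109] X there [-0.029 -0.029 -0.032 -0.033]
1 y0.
[... 3228 characters left out ...]
 there [-0.036 -0.037 -0.038 -0.038]
5 y0.025 n 33 zmin [0.102 0.104 0.105 0.11 ] X there [-0.036 -0.038 -0.038 -0.039]
5 y0.035 n 25 zmin [0.104 0.111 0.111 0.113] X there [-0.037 -0.036 -0.035 -0.036]
5 y0.045 n 20 zmin [0.106 0.108 0.109 0.111] X there [-0.029 -0.026 -0.029 -0.033]
5 y0.055 n 18 zmin [0.107 0.109 0.11  0.11 ] X there [-0.032 -0.027 -0.032 -0.032]
5 y0.065 n 53 zmin [0.107 0.108 0.11  0.11 ] X there [-0.029 -0.032 -0.032 -0.027]
5 y0.075 n 92 zmin [0.097 0.098 0.098 0.098] X there [ 0.022 -0.015 -0.029 -0.031]
5 y0.085 n 78 zmin [0.096 0.097 0.097 0.097] X there [ 0.016  0.016 -0.034 -0.031]
5 y0.095 n 27 zmin [0.12  0.124 0.129 0.13 ] X there [-0.037 -0.037 -0.036  0.034]
```

The reported tool point reads about 23 mm below the true fingertips: the depth of tips and body agree on this in three views. The gripper closed above the heatsink and did no harm. From here on I take tip height = reported z + 0.023.

Request:
arm_command(deltas=[0.3,0,0,0,0,0.3,0,0,0,0,0.3,0,0,0,0,0.3,0,0,0,0,0.3,0,0,0,0,0.3,0.003,0,0,0,0.3,0,0,0.01,0,0.3,0,0,0.01,0,0.3,0,0,0.007,0,0.3,0,0,0,0])

```text
time: 11.9
position: [0.572, 0.0179, -0.0092]
tool_rot: [0.131, 0.991, 0.0, -0.001]
ft_force: [0.1, 0.5, 0.6]
grip_width: 0.0567
grip_force: 0.0
```

Request:
arm_command(deltas=[-1,0,0,0,0,-1,0,0,0,0,-1,0,0,0,0,-1,0,0,0,0,-1,0,0,0,0,-1,0,0,0,0], newtons=30)

```text
time: 12.65
position: [0.5729, 0.0179, -0.0079]
tool_rot: [0.131, 0.991, 0.0, 0.0]
ft_force: [-0.8, 0.5, 1.7]
grip_width: 0.0236
grip_force: 30.0
```

Request:
arm_command(deltas=[-1,0,0,-0.015,0,-1,0,0,-0.03,0,-1,0,0,-0.03,0,-1,0,0,0,-0.175,-1,-0.003,-0.04,0,0,-1,-0.003,-0.04,0,0,-1,-0.003,-0.04,0,0,-1,-0.003,-0.04,0,0,-1,-0.003,-0.04,0,0,-1,0,-0.042,0,0,-1,0,0,0,0])

```text
time: 14.02
position: [0.567, -0.2283, 0.0677]
tool_rot: [0.045, 0.999, -0.001, 0.001]
ft_force: [-0.8, -0.1, -1.3]
grip_width: 0.0238
grip_force: 30.0
```

```bash
python3 - <<'E'
from h import *
b1=tray(0,0); plan((*b1,.067,85))
p,d=look("scene",6);cl=cloud("scene",d)
g=(np.linalg.norm(cl[...,:2]-b1,axis=-1)<.1)&(cl[...,2]<.12)&(cl[...,2]>.04)
gm=hsv(p,[45,70,30],[90,255,255])*g;v,u=np.nonzero(gm);print(len(u),np.median(cl[gm>0][:,2]))
z=.083;print(cv2.minAreaRect(np.float32(onz("scene",np.c_[u,v],z)[:,:2]*1000)))
bm=hsv(p,[106,110,60],[130,255,255])*((np.abs(cl[...,0]-.58)<.15)&(np.abs(cl[...,1]+.23)<.2)); v,u=np.nonzero(bm); print(cv2.minAreaRect(np.float32(onz("scene",np.c_[u,v],.017)[:,:2]*1000)))
p,d=look("top",6)
bm=hsv(p,[106,110,60],[130,255,255]);
v,u=np.nonzero(bm); w=onz("top",np.c_[u,v],.017);k=(np.abs(w[:,0]-.58)<.15)&(np.abs(w[:,1]+.23)<.2);print(k.sum(),cv2.minAreaRect(np.float32(w[k][:,:2]*1000)))
crop("scene",6,220,190,380,310,5)
E
```

```text
at [ 0.567  -0.2283  0.0677] psi 84.8 t 14.0 w 0.023805567860162097
-> (np.float64(0.5665), np.float64(-0.2245), 0.067, 85) shift x 0.0008 y 0.0037 z 0.0007 roll -0.004
146 0.08116949025496789
((568.8746948242188, -229.95016479492188), (55.5108528137207, 78.56137084960938), 84.1385269165039)
((566.6979370117188, -223.76181030273438), (218.39425659179688, 104.85370635986328), 84.79114532470703)
9 ((612.9765625, -195.03082275390625), (10.490198135375977, 6.873270034790039), 0.3962726891040802)
```

View pics/scene6_c220_190.png

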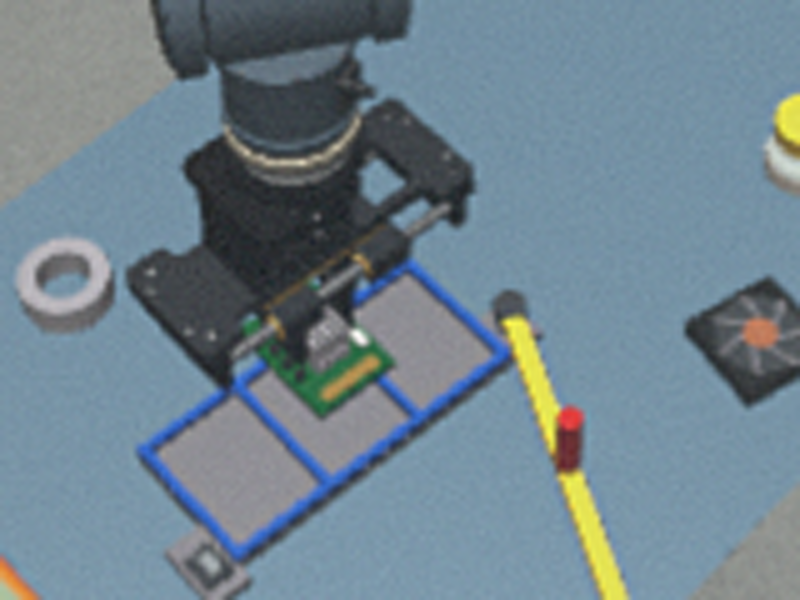

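```bash
cat > tr.py <<'E'
from h import *
def fences(n,tag,z):
    p,_=load(n,tag); I=p.astype(float); B=I[...,2]-I[...,0]  # blueness
    out=[]
    def line(axis,c,rng):
        res=[]
        for s in rng:
            ts=np.arange(-.014,.0141,.0005)
            X=np.array([[*(tray(c+t,s) if axis=="x" else tray(s,c+t)),z] for t in ts]); q=np.float32(proj(n,X))
            v=cv2.remap(B.astype(np.float32),q[:,0].reshape(1,-1),q[:,1].reshape(1,-1),cv2.INTER_LINEAR)[0]
            v=v-np.interp(ts,[ts[0],ts[-1]],[v[:6].mean(),v[-6:].mean()]); v=np.clip(v-.3*v.max(),0,None); res.append((v*ts).sum()/v.sum())
        res=np.array(res); k=np.polyfit(rng,res,1); print(n,axis,c,"off mm %.2f slope deg %.2f sd %.2f"%(1e3*np.median(res),np.degrees(k[0]),1e3*res.std()))
    ys=np.r_[np.arange(-.095,-.045,.006),np.arange(-.025,.026,.006),np.arange(.045,.096,.006)]
    for c in(-.047,.047): line("x",c,ys)
    for c in(-.105,-.035,.035,.105): line("y",c,np.arange(-.036,.015,.005))
fences("top",0,.017); 
import sys
fences("scene",2,.015)
E
python3 tr.py
```

```text
top x -0.047 off mm -1.00 slope deg 0.11 sd 0.16
top x 0.047 off mm -0.04 slope deg 0.04 sd 1.29
top y -0.105 off mm -0.91 slope deg 0.19 sd 0.14
top y -0.035 off mm -0.32 slope deg -0.05 sd 0.08
top y 0.035 off mm -0.35 slope deg -0.02 sd 0.06
top y 0.105 off mm 0.47 slope deg -0.39 sd 0.23
scene x -0.047 off mm -1.14 slope deg 0.13 sd 0.19
scene x 0.047 off mm -0.89 slope deg 0.87 sd 2.52
scene y -0.105 off mm 1.38 slope deg -0.33 sd 0.26
scene y -0.035 off mm 1.46 slope deg -0.58 sd 0.19
scene y 0.035 off mm 1.42 slope deg -0.32 sd 0.11
scene y 0.105 off mm -0.15 slope deg -2.22 sd 2.76
```

Request:
arm_command(deltas=[-1,0.0014,0.0042,0,0,-1,0,0,0.025,0,-1,0,0,0.025,0,-1,0,0,0.01,0,-1,0,0,0.005,0,-1,0,0,0,0])

```text
time: 14.88
position: [0.5647, -0.2197, 0.005]
tool_rot: [0.042, 0.999, -0.0, -0.001]
ft_force: [-7.4, -2.2, 15.9]
grip_width: 0.0247
grip_force: 30.4
```

Request:
arm_command(deltas=[-1,0,0,-0.012,0,-1,-0.0015,-0.0042,0,0,-1,0,0,0,0,-1,0,0,0,0,-1,0,0,0,0])

```text
time: 15.5
position: [0.5665, -0.2243, 0.0133]
tool_rot: [0.043, 0.999, 0.0, -0.0]
ft_force: [0.2, -0.2, -1.0]
grip_width: 0.0242
grip_force: 29.3
```

```bash
python3 - <<'E'
from h import *
plan((.5660,-.2240,.0155,85)); p,d=look("scene",7);cl=cloud("scene",d)
g=(np.linalg.norm(cl[...,:2]-[.566,-.226],axis=-1)<.08)
gm=hsv(p,[45,70,30],[90,255,255])*g;v,u=np.nonzero(gm);print(len(u))
print(cv2.minAreaRect(np.float32(onz("scene",np.c_[u,v],.0295)[:,:2]*1000)))
E
```

```text
at [ 0.5665 -0.2243  0.0133] psi 85.0 t 15.5 w 0.024176053727454874
-> (0.566, -0.224, 0.0155, 85) shift x 0.0005 y 0.0003 z -0.0022 roll 0.001
144
((487.31256103515625, -203.04031372070312), (65.46826171875, 252.49778747558594), 74.9814682006836)
```

Request:
arm_command(deltas=[-1,0,0,0.006,0,-1,0,0,0.004,0,-1,0,0,0,0,-1,0,0,0,0])

```text
time: 16.05
position: [0.5667, -0.2246, 0.0038]
tool_rot: [0.043, 0.999, 0.0, -0.0]
ft_force: [-0.3, -0.9, -1.5]
grip_width: 0.0245
grip_force: 29.3
```

Request:
arm_command(deltas=[-1,0,0,0.002,0,-1,0,0,0,0,0,0,0,0,0,0,0,0,0,0,0,0,0,0,0,0,0,0,0,0,0,0,0,0,0,0,0,0,-0.02,0,0,0,0,-0.03,0,0,0,0,-0.03,0])

```text
time: 17.3
position: [0.567, -0.2247, 0.0839]
tool_rot: [0.043, 0.999, -0.0, 0.0]
ft_force: [0.4, 0.2, -0.0]
grip_width: 0.0435
grip_force: 0.0
```

```bash
python3 - <<'E'
from h import *
p,d=look("scene",8);cl=cloud("scene",d)
plan((.397,-.1255,.085,81.5),(.397,-.1255,-.009))
def grn(c,r,z,zm):
    g=(np.linalg.norm(cl[...,:2]-c,axis=-1)<r)&(cl[...,2]<zm)
    gm=hsv(p,[45,70,30],[90,255,255])*g;v,u=np.nonzero(gm);print(len(u),np.median(cl[gm>0][:,2]).round(4),cv2.minAreaRect(np.float32(onz("scene",np.c_[u,v],z)[:,:2]*1000)))
grn([.566,-.225],.06,.016,.03); grn([.397,-.126],.07,.006,.02)
crop("scene",8,220,190,380,310,5)
E
```

```text
at [ 0.5696 -0.2261  0.0882] psi 85.0 t 17.4 w 0.04367591711897354
-> (0.397, -0.1255, 0.085, 81.5) shift x 0.1806 y 0.0854 z 0.0032 roll 0.062
-> (0.397, -0.1255, -0.009) shift x 0.0000 y 0.0000 z 0.0940 roll 0.000
186 0.0155 ((566.223876953125, -224.02838134765625), (55.527957916259766, 80.54082489013672), 85.08405303955078)
  return _methods._mean(a, axis=axis, dtype=dtype,
  ret = ret.dtype.type(ret / rcount)
Traceback (most recent call last):
  File "h.py", line 11, in onz
    o,d=ray(n,px); return o+d*((z-o[2])/d[:,2])[:,None]
        ~~~^^^^^^
  File "h.py", line 7, in ray
    c=P[n]; u=cv2.undistortPoints(np.float64(px).reshape(-1,1,2),c["intrinsics"],D(c)).reshape(-1,2)
              ~~~~~~~~~~~~~~~~~~~^^^^^^^^^^^^^^^^^^^^^^^^^^^^^^^^^^^^^^^^^^^^^^^^^^^^^
cv2.error: OpenCV(4.12.0) /io/opencv/modules/calib3d/src/undistort.dispatch.cpp:347: error: (-215:Assertion failed) CV_IS_MAT(_src) && CV_IS_MAT(_dst) && (_src->rows == 1 || _src->cols == 1) && (_dst->rows == 1 || _dst->cols == 1) && _src->cols + _src->rows - 1 == _dst->rows + _dst->cols - 1 && (CV_MAT_TYPE(_src->type) == CV_32FC2 || CV_MAT_TYPE(_src->type) == CV_64FC2) && (CV_MAT_TYPE(_dst->type) == CV_32FC2 || CV_MAT_TYPE(_dst->type) == CV_64FC2) in function 'cvUndistortPointsInternal'
```

Board 1 is seated: its top is at 15.5 mm, centred at (0.566, -0.224) and square with the bay. Next is board 2.

Request:
arm_command(deltas=[0.3,0.036,0.017,0,0,0.3,0.036,0.017,0,0,0.3,0.036,0.017,0,0,0.3,0.036,0.017,0,0,0.3,0.037,0.017,0,0.062,0.3,0,0,0,0,0.3,0,0,0,0,0.3,0,0,0,0])

```text
time: 18.35
position: [0.3957, -0.1254, 0.0823]
tool_rot: [0.074, 0.997, -0.001, 0.001]
ft_force: [0.1, -0.4, -0.6]
grip_width: 0.0568
grip_force: 0.0
```

```bash
cat >> h.py <<'E'
def grn(n,p,cl,c,r,z,zm,zlo=-.01):
    g=(np.linalg.norm(cl[...,:2]-c,axis=-1)<r)&(cl[...,2]<zm)&(cl[...,2]>zlo)
    gm=hsv(p,[45,70,30],[90,255,255])*g;v,u=np.nonzero(gm);print(len(u),end=" ")
    if len(u):print(np.median(cl[gm>0][:,2]).round(4),cv2.minAreaRect(np.float32(onz(n,np.c_[u,v],z)[:,:2]*1000)))
E
python3 - <<'E'
from h import *
p,d=look("scene",9);cl=cloud("scene",d)
grn("scene",p,cl,[.397,-.126],.075,.006,.02)
plan((.397,-.1255,-.009,81.5))
E
```

```text
145 0.0053 ((397.3692626953125, -124.2298812866211), (57.77199172973633, 81.98082733154297), 81.21045684814453)
at [ 0.3953 -0.1252  0.0821] psi 81.5 t 18.4 w 0.05670799102442723
-> (0.397, -0.1255, -0.009, 81.5) shift x -0.0017 y -0.0000 z 0.0911 roll -0.000
```

Request:
arm_command(deltas=[0.3,-0.0012,0,0.03,0,0.3,0,0,0.03,0,0.3,0,0,0.02,0,0.3,0,0,0.01,0,-1,0,0,0,0,-1,0,0,0,0,-1,0,0,0,0,-1,0,0,0,0,-1,0,0,0,0,-1,0,0,0,0], newtons=30)

```text
time: 19.65
position: [0.3953, -0.1245, -0.0076]
tool_rot: [0.074, 0.997, -0.0, 0.001]
ft_force: [0.2, 0.4, 6.0]
grip_width: 0.0233
grip_force: 30.0
```

```bash
python3 - <<'E'
from h import *
c=tray(-.001,.0004-.07)+[.0005,0]; print(c)
plan((.397,-.1255,.067,85),(*c,.067,85))
E
```

```text
[ 0.55993777 -0.293748  ]
at [ 0.3953 -0.1245 -0.0076] psi 81.5 t 19.6 w 0.02334414875721562
-> (0.397, -0.1255, 0.067, 85) shift x -0.0018 y -0.0007 z -0.0746 roll -0.062
-> (np.float64(0.5599377656066712), np.float64(-0.29374799524443784), 0.067, 85) shift x -0.1770 y -0.1534 z -0.0000 roll 0.000
```

Request:
arm_command(deltas=[-1,0,0,-0.015,0,-1,0,0,-0.03,0,-1,0,0,-0.03,0,-1,0,0,0,-0.062,-1,-0.036,-0.031,0,0,-1,-0.036,-0.031,0,0,-1,-0.036,-0.031,0,0,-1,-0.035,-0.031,0,0,-1,-0.035,-0.03,0,0,-1,0,0,0,0,-1,0,0,0,0,-1,0,0,0,0])

```text
time: 21.15
position: [0.5574, -0.2916, 0.0663]
tool_rot: [0.043, 0.999, 0.001, -0.001]
ft_force: [0.7, -0.6, -1.7]
grip_width: 0.0238
grip_force: 30.0
```

```bash
python3 - <<'E'
from h import *
p,d=look("scene",10);cl=cloud("scene",d)
o=status.get_obs(); z=o["position"][2]
grn("scene",p,cl,[.56,-.294],.075,z+.0136,.12,.05)
plan((.559,-.2937,z,85))
E
```

```text
157 0.0791 ((560.6714477539062, -292.2441101074219), (56.38169479370117, 82.06631469726562), 84.86796569824219)
at [ 0.5577 -0.2918  0.0666] psi 85.1 t 21.2 w 0.023916481261266904
-> (0.559, -0.2937, np.float64(0.06655802661117835), 85) shift x -0.0014 y -0.0018 z -0.0000 roll 0.001
```

Request:
arm_command(deltas=[-1,0,-0.0012,0.03,0,-1,0,0,0.02,0,-1,0,0,0.01,0,-1,0,0,0.002,0,-1,0,0,0,0,-1,0,0,0,0])

```text
time: 21.95
position: [0.5595, -0.2948, 0.0057]
tool_rot: [0.043, 0.999, -0.0, 0.001]
ft_force: [-0.2, -0.1, -0.6]
grip_width: 0.0239
grip_force: 30.0
```

Request:
arm_command(deltas=[-1,0,0,0.003,0,-1,0,0,0,0,0,0,0,0,0,0,0,0,0,0,0,0,0,0,0,0,0,0,0,0,0,0,0,-0.02,0,0,0,0,-0.03,0,0,0,0,-0.03,0,0,0,0,0,0])

```text
time: 23.2
position: [0.5611, -0.2961, 0.0859]
tool_rot: [0.043, 0.999, -0.002, 0.003]
ft_force: [0.2, 0.5, 0.4]
grip_width: 0.0437
grip_force: 0.0
```

```bash
python3 - <<'E'
from h import *
p,d=look("scene",11);cl=cloud("scene",d)
grn("scene",p,cl,[.56,-.294],.06,.016,.03);grn("scene",p,cl,[.566,-.2245],.05,.016,.03)
g=np.linalg.norm(cl[...,:2]-[.3795,-.278],axis=-1)<.06
m=g&(cl[...,2]>.015)&(cl[...,2]<.04); print("ring",m.sum(),cl[m].mean(0).round(4),cv2.minAreaRect(np.float32(cl[m][:,:2]*1000)))
a=np.arange(1.2,-.01,-.1); 
plan((*pin(1.15),.09))
look("top",11)
E
```

```text
276 0.0148 ((560.6437377929688, -279.15228271484375), (87.65343475341797, 82.07361602783203), 85.05096435546875)
188 0.0149 ((565.5480346679688, -231.71636962890625), (74.30767059326172, 80.52420806884766), 85.01453399658203)
ring 104 [ 0.3687 -0.2799  0.0226] ((373.18115234375, -278.1859130859375), (48.369415283203125, 50.835594177246094), 46.68531036376953)
at [ 0.5599 -0.2952  0.084 ] psi 85.0 t 23.2 w 0.04327907532200013
-> (np.float64(0.7120357816334835), np.float64(-0.16196480676055902), 0.09) shift x -0.1401 y 0.1459 z -0.0060 roll 0.000
```

Request:
arm_command(deltas=[0,-0.028,0.029,0,0,0,-0.028,0.029,0,0,0,-0.028,0.029,0,0,0,-0.028,0.029,0,0,0,-0.028,0.029,0,0,0,0,0,0,0,0,0,0,0,0,0,0,0,0,0])

```text
time: 24.3
position: [0.7096, -0.163, 0.0811]
tool_rot: [0.044, 0.999, 0.0, -0.001]
ft_force: [0.6, 0.3, -0.1]
grip_width: 0.0434
grip_force: 0.0
```

```bash
python3 - <<'E'
from h import *
p,d=look("scene",12);cl=cloud("scene",d); m=hsv(p,[0,120,70],[8,255,255])
for s,c,mm in blobs(m,4):
    w=np.median(cl[mm],0)
    if abs(w[0]-.7)<.1 and abs(w[1]+.16)<.1: print(s,c,w.round(3),cl[mm][:,2].max())
grn("scene",p,cl,[.558,-.300],.05,.016,.03);grn("scene",p,cl,[.568,-.215],.045,.016,.03)
plan((.714,-.164,.03,85),*[(*pin(a).round(4),.03) for a in np.arange(1.05,-.06,-.1)])
E
```

```text
18 [333.17 273.72] [ 0.714 -0.167  0.084] 1.1485679114998562
185 0.0146 ((561.1705932617188, -287.17132568359375), (71.76602172851562, 79.64027404785156), 85.05096435546875)
160 0.0154 ((566.3363037109375, -223.11351013183594), (56.68317413330078, 80.67515563964844), 85.66535949707031)
at [ 0.7098 -0.1631  0.0814] psi 84.9 t 24.4 w 0.043349907724917404
-> (0.714, -0.164, 0.03, 85) shift x -0.0043 y -0.0005 z 0.0514 roll -0.001
-> (np.float64(0.7057), np.float64(-0.1721), 0.03) shift x 0.0076 y -0.0088 z -0.0000 roll 0.000
-> (np.float64(0.6983), np.float64(-0.1816), 0.03) shift x 0.0065 y -0.0101 z -0.0000 roll 0.000
-> (np.float64(0.6901), np.float64(-0.1903), 0.03) shift x 0.0074 y -0.0094 z -0.0000 roll 0.000
-> (np.float64(0.681), np.float64(-0.1982), 0.03) shift x 0.0084 y -0.0087 z -0.0000 roll 0.000
-> (np.float64(0.6712), np.float64(-0.2051), 0.03) shift x 0.0092 y -0.0077 z -0.0000 roll 0.000
-> (np.float64(0.6608), np.float64(-0.211), 0.03) shift x 0.0098 y -0.0068 z -0.0000 roll 0.000
-> (np.float64(0.6498), np.float64(-0.2158), 0.03) shift x 0.0105 y -0.0057 z -0.0000 roll 0.000
-> (np.float64(0.6384), np.float64(-0.2195), 0.03) shift x 0.0110 y -0.0047 z -0.0000 roll 0.000
-> (np.float64(0.6266), np.float64(-0.222), 0.03) shift x 0.0115 y -0.0035 z -0.0000 roll 0.000
-> (np.float64(0.6147), np.float64(-0.2234), 0.03) shift x 0.0117 y -0.0024 z -0.0000 roll 0.000
-> (np.float64(0.6027), np.float64(-0.2235), 0.03) shift x 0.0119 y -0.0011 z -0.0000 roll 0.000
-> (np.float64(0.5908), np.float64(-0.2225), 0.03) shift x 0.0119 y -0.0000 z -0.0000 roll 0.000
```

Request:
arm_command(deltas=[0,-0.004,0,0.02,0,0,0,0,0.02,0,0,0,0,0.011,0,-1,0,0,0,0,-1,0,0,0,0,-1,0,0,0,0,-1,0,0,0,0,-1,0,0,0,0], newtons=20)

```text
time: 25.35
position: [0.7158, -0.1628, 0.0318]
tool_rot: [0.043, 0.999, -0.0, 0.001]
ft_force: [1.2, -0.4, 1.2]
grip_width: 0.0153
grip_force: 20.0
```

Request:
arm_command(deltas=[-1,0.007,-0.0085,0,0,-1,0.0065,-0.01,0,0,-1,0.0075,-0.0095,0,0,-1,0.0085,-0.0085,0,0,-1,0.009,-0.0075,0,0,-1,0.01,-0.007,0,0,-1,0.0105,-0.0055,0,0,-1,0.011,-0.0045,0,0,-1,0.0115,-0.0035,0,0,-1,0.0115,-0.0025,0,0,-1,0,0,0,0])

```text
time: 26.72
position: [0.6145, -0.2221, 0.0316]
tool_rot: [0.043, 0.999, -0.0, -0.001]
ft_force: [0.6, -2.0, 6.3]
grip_width: 0.0153
grip_force: 20.0
```

Request:
arm_command(deltas=[-1,0.005,-0.0005,0,0,-1,0.005,-0.0005,0,0,-1,0.004,0,0,0,-1,0.004,0,0,0,-1,0.002,0,0,0,-1,0,0,0,0,-1,0,0,0,0])

```text
time: 27.6
position: [0.5956, -0.2222, 0.0316]
tool_rot: [0.043, 0.999, -0.001, -0.0]
ft_force: [0.5, -4.7, 6.3]
grip_width: 0.0155
grip_force: 20.0
```

Request:
arm_command(deltas=[-1,0.002,0,0,0,-1,0.001,0,0,0,-1,0,0,0,0])

```text
time: 27.98
position: [0.5919, -0.2219, 0.0316]
tool_rot: [0.043, 0.999, -0.001, -0.001]
ft_force: [-0.8, -4.7, 7.2]
grip_width: 0.0156
grip_force: 20.0
```

Request:
arm_command(deltas=[0,0,0,0,0,0,0,0,0,0,0,0,0,0,0,0,0,0,0,0,0,0,0,-0.03,0,0,0,0,-0.04,0,0,0.04,0,-0.03,0,0,0.04,0,0,0,0,0,0,0,0])

```text
time: 29.1
position: [0.5104, -0.2116, 0.1309]
tool_rot: [0.044, 0.999, 0.001, -0.002]
ft_force: [1.6, -0.6, -0.8]
grip_width: 0.0437
grip_force: 0.0
```

```bash
cat > keep.py <<'E'
from h import *
import sys
tag=sys.argv[1]
p,d=look("scene",tag);cl=cloud("scene",d); m=hsv(p,[0,120,70],[8,255,255])
for s,c,mm in blobs(m,4):
    w=np.median(cl[mm],0)
    if abs(w[0]-.6)<.1 and abs(w[1]+.2)<.1: print("pin",s,c,w.round(3))
for t in(0,tag):
    p,d=load("scene",t);cl=cloud("scene",d)
    m=(hsv(p,[20,100,100],[36,255,255])>0)&(abs(cl[...,2]-.03)<.015)&(abs(cl[...,0]-.6)<.08)&(abs(cl[...,1]+.23)<.15); v,u=np.nonzero(m); w=onz("scene",np.c_[u,v],.031)
    print(t,m.sum(),cv2.minAreaRect(np.float32(w[:,:2]*1000)), np.degrees(np.polyfit(w[:,1],w[:,0],1)[0]).round(2))
crop("scene",tag,220,190,380,310,5)
plan((.3795,-.278,.08,85))
E
python3 keep.py 13
```

```text
pin 15 [290.87 263.67] [ 0.597 -0.226  0.083]
0 323 ((597.2854614257812, -233.00213623046875), (243.3352508544922, 16.062122344970703), 85.17044067382812) 5.04
13 371 ((597.9742431640625, -233.06600952148438), (243.32870483398438, 21.55021858215332), 85.01819610595703) 5.01
at [ 0.5127 -0.2128  0.131 ] psi 85.0 t 29.1 w 0.04356659275300716
-> (0.3795, -0.278, 0.08, 85) shift x 0.1270 y -0.0766 z 0.0510 roll -0.000
```

View pics/scene13_c220_190.png

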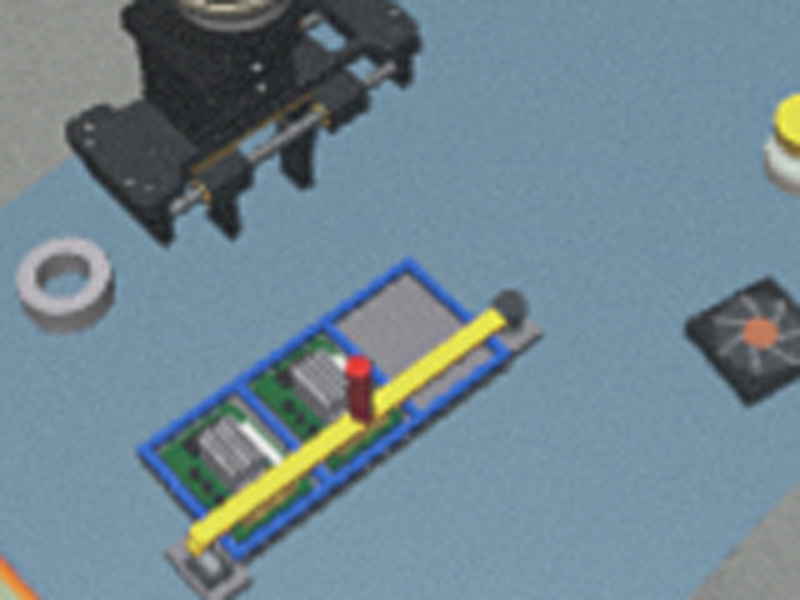

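Request:
arm_command(deltas=[1,0.0255,-0.0153,0.012,0,1,0.0255,-0.0153,0.012,0,1,0.0255,-0.0153,0.012,0,1,0.0255,-0.0153,0.012,0,1,0.0255,-0.0153,0.012,0,1,0,0,0,0.16,1,0,0,0,0.16,1,0,0,0,0.16,1,0,0,0,0.16,1,0,0,0,0.16,1,0,0,0,0.16,1,0,0,0,0])

```text
time: 30.65
position: [0.3813, -0.2792, 0.0705]
tool_rot: [0.499, 0.867, -0.0, 0.001]
ft_force: [-0.4, -0.8, 0.1]
grip_width: 0.087
grip_force: 0.0
```

```bash
python3 - <<'E'
from h import *
print(status.get_obs()["q"].round(3))
p,d=look("scene",14);cl=cloud("scene",d)
g=np.linalg.norm(cl[...,:2]-[.3795,-.278],axis=-1)<.045
m=g&(cl[...,2]>.015)&(cl[...,2]<.035); print("ring",m.sum(),cl[m].mean(0).round(4),cv2.minAreaRect(np.float32(cl[m][:,:2]*1000)))
plan((.3792,-.278,-.018,30))
# scope: knob and head, from the start images
for n,t in(("top",11),("scene",13)):
    p,d=load(n,t);cl=cloud(n,d)
    g=(np.abs(cl[...,0]-.52)<.06)&(np.abs(cl[...,1]-.26)<.06)&(cl[...,2]>.13)&(cl[...,2]<.175)&(p.sum(2)<170)
    v,u=np.nonzero(g); print(n,"knob",g.sum(),cl[g].mean(0).round(4),onz(n,[[u.mean(),v.mean()]],.16).round(4), cv2.minAreaRect(np.float32(cl[g][:,:2]*1000)) if g.sum()>3 else "")
    g=(np.linalg.norm(cl[...,:2]-[.6185,.317],axis=-1)<.04)&(cl[...,2]>.215)&(cl[...,2]<.245); v,u=np.nonzero(g)
    w=onz(n,np.c_[u,v],.23); print("port",g.sum(),cl[g].mean(0).round(4),cv2.minAreaRect(np.float32(w[:,:2]*1000)))
crop("scene",13,380,120,460,180,10); crop("top",11,180,130,280,210,8)
E
```

```text
[-0.869  0.542  1.925  0.     0.674 -1.396]
ring 186 [ 0.3813 -0.2783  0.0229] ((380.9203796386719, -278.5621337890625), (57.58600616455078, 61.400787353515625), 48.70930099487305)
at [ 0.3811 -0.279   0.0706] psi 30.2 t 30.7 w 0.08726673887383475
-> (0.3792, -0.278, -0.018, 30) shift x 0.0018 y -0.0011 z 0.0886 roll 0.004
top knob 17 [0.5203 0.2562 0.1652] [[0.5208 0.2573 0.16  ]] ((520.119140625, 257.0019226074219), (16.143478393554688, 10.613821029663086), 29.64748191833496)
port 95 [0.6162 0.3173 0.2287] ((616.0986938476562, 316.679931640625), (32.94862747192383, 28.954185485839844), 57.53452682495117)
scene knob 15 [0.5262 0.2507 0.1575] [[0.5277 0.2483 0.16  ]] ((526.7479858398438, 250.09068298339844), (18.51551055908203, 11.46503734588623), 41.544647216796875)
port 74 [0.6206 0.3141 0.2272] ((623.0696411132812, 310.7694091796875), (29.532711029052734, 42.24137496948242), 35.222774505615234)
```

View pics/top11_c180_130.png

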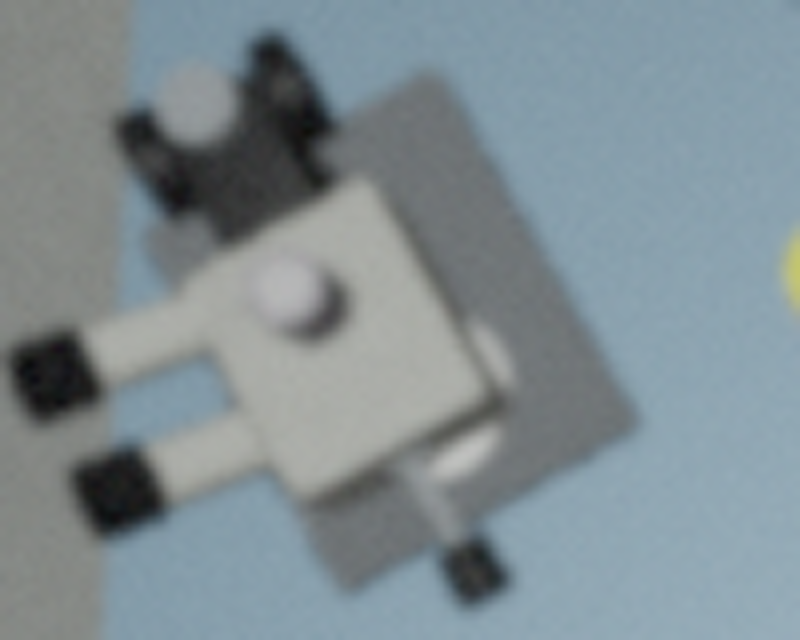

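Request:
arm_command(deltas=[1,0.0012,-0.0008,0.03,0,1,0,0,0.03,0,1,0,0,0.02,0,1,0,0,0.007,0,1,0,0,0,0,-1,0,0,0,0,-1,0,0,0,0,-1,0,0,0,0,-1,0,0,0,0,-1,0,0,0,0], newtons=30)

```text
time: 31.95
position: [0.379, -0.2779, -0.0157]
tool_rot: [0.5, 0.866, -0.0, 0.0]
ft_force: [-0.2, 0.8, 6.4]
grip_width: 0.0588
grip_force: 30.0
```

```bash
python3 - <<'E'
from h import *
plan((.38,-.278,.245,30),(.40,.10,.245),(.618,.316,.245,31))
E
```

```text
at [ 0.379  -0.2779 -0.0157] psi 30.0 t 31.9 w 0.05877848967275059
-> (0.38, -0.278, 0.245, 30) shift x -0.0006 y 0.0008 z -0.2607 roll 0.000
-> (0.4, 0.1, 0.245) shift x 0.3174 y 0.2063 z -0.0000 roll 0.000
-> (0.618, 0.316, 0.245, 31) shift x 0.0781 y 0.2968 z -0.0000 roll -0.017
```

Request:
arm_command(deltas=[-1,0,0,-0.021,0,-1,0,0,-0.04,0,-1,0,0,-0.04,0,-1,0,0,-0.04,0,-1,0,0,-0.04,0,-1,0,0,-0.04,0,-1,0,0,-0.04,0,-1,0,0,0,0])

```text
time: 32.95
position: [0.3801, -0.2792, 0.2475]
tool_rot: [0.5, 0.866, -0.001, 0.003]
ft_force: [-0.1, 0.0, -1.9]
grip_width: 0.0587
grip_force: 30.0
```

Request:
arm_command(deltas=[-1,0.028,0.036,0,0,-1,0.028,0.036,0,0,-1,0.028,0.036,0,0,-1,0.028,0.036,0,0,-1,0.028,0.036,0,0,-1,0.028,0.036,0,0,-1,0.028,0.036,0,0,-1,0.028,0.036,0,0,-1,0.028,0.036,0,0,-1,0.028,0.036,0,0,-1,0.028,0.036,0,0])

```text
time: 34.33
position: [0.5667, 0.1883, 0.2425]
tool_rot: [0.5, 0.866, -0.001, -0.002]
ft_force: [0.6, -0.2, -0.8]
grip_width: 0.0586
grip_force: 30.0
```

```bash
python3 - <<'E'
from h import *
plan((.618,.316,.245,31)); p,d=look("scene",15); p,d=look("top",15);cl=cloud("top",d)
g=(np.linalg.norm(cl[...,:2]-[.6185,.317],axis=-1)<.04)&(cl[...,2]>.215)&(cl[...,2]<.245); print(g.sum(),cl[g].mean(0))
E
```

```text
at [0.5667 0.1883 0.2425] psi 30.0 t 34.3 w 0.05856797143355068
-> (0.618, 0.316, 0.245, 31) shift x 0.0849 y 0.1084 z -0.0025 roll -0.017
0 [nan nan nan]<stdin>:3: RuntimeWarning: Mean of empty slice.
  ret = um.true_divide(
```

Request:
arm_command(deltas=[-1,0.0283,0.036,-0.001,0,-1,0.0283,0.036,-0.001,0,-1,0.0283,0.036,0,0,-1,0,0,0,-0.017,-1,0,0,0,0,-1,0,0,0,0,-1,0,0,0,0])

```text
time: 35.3
position: [0.6185, 0.3134, 0.247]
tool_rot: [0.493, 0.87, -0.0, -0.0]
ft_force: [-0.3, 0.3, -1.5]
grip_width: 0.0586
grip_force: 30.0
```

```bash
python3 - <<'E'
from h import *
plan((.618,.316,.245,31)); p,d=look("scene",16);cl=cloud("scene",d)
crop("scene",16,370,90,470,165,8)
c=status.get_obs()["position"]; z=c[2]
# predicted ring + port outlines
for nm,X in(("ringbot",[c[0],c[1],z+.0157]),("ringtop",[c[0],c[1],z+.0407]),("porttop",[.618,.316,.23]),("portfoot",[.618,.316,.185])):
    t=np.linspace(0,2*np.pi,73);r=.03 if nm[0]=="r" else .0155
    q=proj("scene",np.c_[X[0]+r*np.cos(t),X[1]+r*np.sin(t),np.full(73,X[2])]); print(nm,"crop box",((q.min(0)-[370,90])*8).round(),((q.max(0)-[370,90])*8).round())
E
```

```text
at [0.6185 0.3134 0.247 ] psi 30.9 t 35.3 w 0.05857580091288865
-> (0.618, 0.316, 0.245, 31) shift x 0.0025 y 0.0010 z 0.0020 roll -0.002
ringbot crop box [266. 297.] [415. 393.]
ringtop crop box [275. 248.] [426. 344.]
porttop crop box [291. 379.] [367. 429.]
portfoot crop box [275. 461.] [349. 511.]
```

View pics/scene16_c370_90.png

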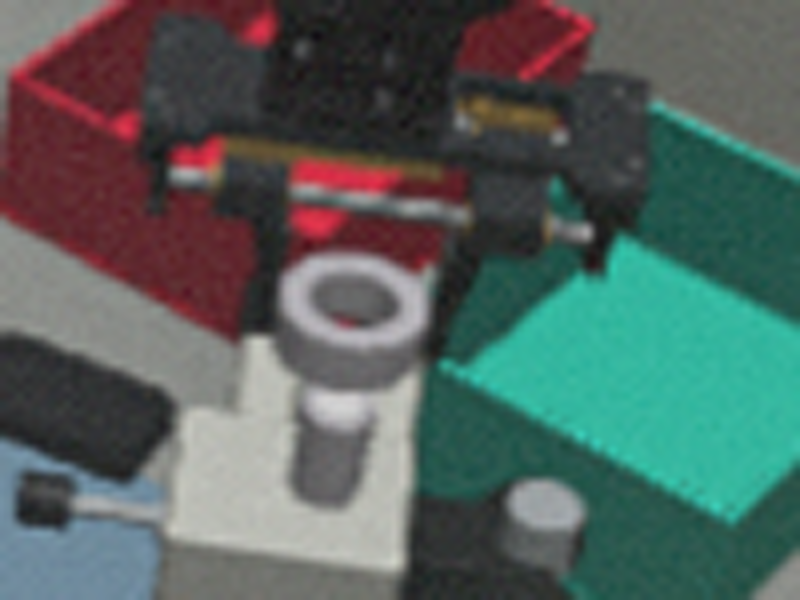

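```bash
python3 - <<'E'
from h import *
p,d=load("scene",16); L=p.astype(int).sum(2)//3
print("port rows"); 
for r in range(142,154): print(r,L[r,398:422])
print("ring rows")
for r in range(121,139,2): print(r,L[r,400:428])
t=np.linspace(0,2*np.pi,361)
def cols(c,r,z,row):
    # silhouette columns of the upright cylinder at an image row
    q=np.vstack([proj("scene",np.c_[c[0]+r*np.cos(t),c[1]+r*np.sin(t),np.full(361,zz)]) for zz in np.arange(z[0],z[1],.001)])
    k=np.abs(q[:,1]-row)<.5; return q[k,0].min().round(2),q[k,0].max().round(2)
for r in range(145,152): print("port pred",r,cols((.618,.316),.0155,(.185,.23),r))
for r in range(121,139,2): print("ring pred",r,cols((.6185,.3134),.03,(.2627,.2877),r))
E
```

```text
port rows
142 [182 177 184 188 184 181 179 172 138  91  96 144 171 180 182 182 173 158
 133 164 188 191 185 138]
143 [185 185 181 182 184 183 179 185 169 117  85  99 125 135 151 158 144 116
 131 172 187 189 184 128]
144 [184 180 184 183 184 182 183 189 153 101  88  92  95 104 109 111 106  91
 125 171 183 182 174 115]
145 [182 181 181 183 184 182 189 189 157  94  85  93  99 100  96 102  98 101
 158 181 178 179 184 127]
146 [182 184 181 184 179 181 184 190 151  87  90  96  96 102 101 101  92 107
 156 182 185 184 191 135]
147 [185 182 183 183 189 183 186 176 133  83  85  96 100 104 101 103  97 129
 171 185 185 183 190 135]
148 [184 184 184 185 184 188 191 174 125  88  93 101  99  98 108 102  93 132
 171 183 183 184 187 140]
149 [186 180 184 181 184 186 186 164 112  86  95  94 100 106 102  98  89 143
 186 182 180 184 189 136]
150 [183 185 182 183 183 185 183 167 117  85  98  98 100 103 103  95 105 158
 184 184 182 185 188 134]
151 [184 181 185 184 183 181 191 185 145  96  93  96  99 101  98  99 135 169
 183 184 184 187 169 115]
152 [179 186 187 187 189 189 186 188 167 134 109  99 101  99
[... 1401 characters left out ...]
8 (np.float64(404.7), np.float64(414.49))
port pred 149 (np.float64(404.51), np.float64(414.27))
port pred 150 (np.float64(404.38), np.float64(414.05))
port pred 151 (np.float64(404.39), np.float64(413.83))
ring pred 121 (np.float64(409.02), np.float64(415.62))
ring pred 123 (np.float64(405.43), np.float64(420.21))
ring pred 125 (np.float64(404.35), np.float64(422.32))
ring pred 127 (np.float64(403.98), np.float64(423.16))
ring pred 129 (np.float64(403.6), np.float64(423.19))
ring pred 131 (np.float64(403.22), np.float64(422.74))
ring pred 133 (np.float64(403.15), np.float64(422.28))
ring pred 135 (np.float64(403.85), np.float64(421.81))
ring pred 137 (np.float64(405.61), np.float64(420.93))
```

Request:
arm_command(deltas=[-1,0.0045,0.0014,0,0,-1,0,0,0.01,0,-1,0,0,0.01,0,-1,0,0,0,0,-1,0,0,0,0])

```text
time: 35.98
position: [0.6175, 0.3192, 0.2266]
tool_rot: [0.492, 0.87, -0.0, -0.0]
ft_force: [-0.0, 0.6, -0.5]
grip_width: 0.0588
grip_force: 30.0
```

Request:
arm_command(deltas=[-1,-0.0009,-0.0005,0.006,0,-1,0,0,0.006,0,-1,0,0,0.006,0,-1,0,0,0,0,-1,0,0,0,0])

```text
time: 36.6
position: [0.6176, 0.3182, 0.2089]
tool_rot: [0.492, 0.87, 0.0, 0.0]
ft_force: [0.3, 0.4, -0.5]
grip_width: 0.0584
grip_force: 30.0
```

Request:
arm_command(deltas=[-1,0,0,0.008,0,-1,0,0,0.008,0,-1,0,0,0.008,0,-1,0,0,0,0])

```text
time: 37.1
position: [0.617, 0.318, 0.1836]
tool_rot: [0.492, 0.87, -0.001, -0.001]
ft_force: [-0.3, -0.0, -0.4]
grip_width: 0.0588
grip_force: 30.0
```

Request:
arm_command(deltas=[-1,0,0,0.006,0,-1,0,0,0.005,0,-1,0,0,0.002,0,-1,0,0,0,0,-1,0,0,0,0])

```text
time: 37.72
position: [0.6177, 0.3182, 0.1721]
tool_rot: [0.492, 0.87, 0.0, 0.0]
ft_force: [-0.1, -0.3, -1.1]
grip_width: 0.0586
grip_force: 30.0
```

Request:
arm_command(deltas=[-1,0,0,0.002,0,-1,0,0,0,0,1,0,0,0,0,1,0,0,0,0,1,0,0,0,0,1,0,0,0,0,1,0,0,-0.03,0,1,0,0,-0.03,0,1,0,0,-0.03,0,1,0,0,0,0,1,0,0,0,0])

```text
time: 39.1
position: [0.6168, 0.3179, 0.2587]
tool_rot: [0.492, 0.87, -0.001, -0.001]
ft_force: [0.3, 0.3, 0.3]
grip_width: 0.087
grip_force: 0.0
```

```bash
python3 - <<'E'
from h import *
p,d=look("scene",17);cl=cloud("scene",d)
g=(np.linalg.norm(cl[...,:2]-[.6185,.3165],axis=-1)<.034)
for lo,hi in((.17,.195),(.195,.22),(.22,.24)):
    m=g&(cl[...,2]>lo)&(cl[...,2]<hi); print(lo,m.sum(),np.median(cl[m][:,2]) if m.sum() else "")
m=g&(np.linalg.norm(cl[...,:2]-[.6185,.3165],axis=-1)>.019)&(cl[...,2]>.197)&(cl[...,2]<.225);w=cl[m];print(np.percentile(w[:,2],[10,25,50,75,90]).round(4))
c,_,_,_=np.linalg.lstsq(np.c_[w[:,:2],np.ones(len(w))],w[:,2],rcond=None);print(c)
crop("scene",17,370,90,470,165,8); plan()
E
```

```text
0.17 91 0.18641590964741517
0.195 159 0.20866167167642324
0.22 63 0.22934811294140167
[0.199  0.2046 0.2081 0.2108 0.2116]
[-0.04387181  0.09232844  0.20604421]
at [0.6165 0.3178 0.258 ] psi 31.0 t 39.1 w 0.0871149176480329
```

View pics/scene17_c370_90.png

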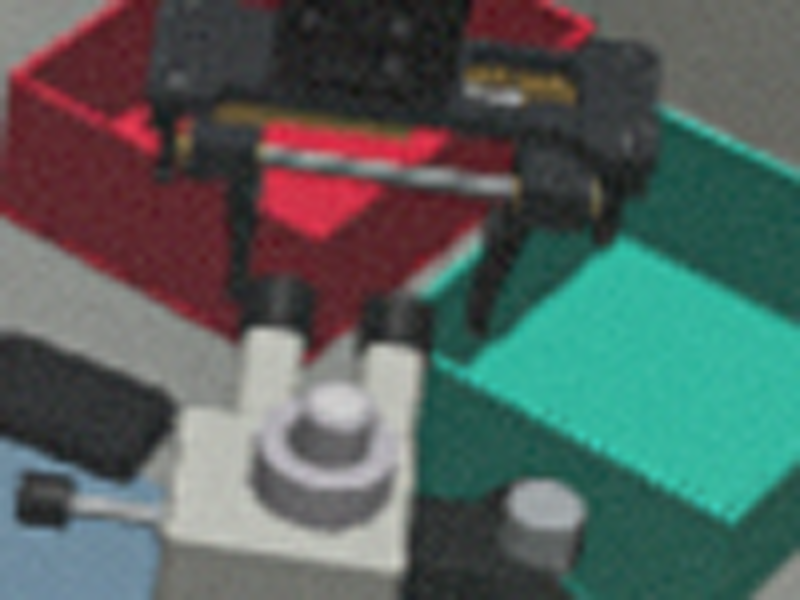

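Spacer is down on the head (its top at about 0.210 m, level). Now I check tray and keeper, then go to the knob.

Request:
arm_command(deltas=[0,0,0,0,-0.175,0,0,0,0,-0.175,0,0,0,0,-0.175,0,0,0,0,-0.175,0,0,0,0,-0.175,0,0,0,0,-0.175,0,0,0,0,-0.175,0,0,0,0,-0.175,0,0,0,0,-0.17,0,0,0,0,0])

```text
time: 40.4
position: [0.6167, 0.3179, 0.2579]
tool_rot: [-0.266, 0.964, -0.0, -0.002]
ft_force: [0.9, 0.2, 0.2]
grip_width: 0.0432
grip_force: 0.0
```

```bash
python3 - <<'E'
from h import *
plan((.5193,.2582,.20,121),(.5193,.2582,.114),(.5193-.02*np.cos(np.radians(31)),.2582-.02*np.sin(np.radians(31)),.114))
E
python3 keep.py 18; python3 - <<'E'
from h import *
p,d=load("scene",18);cl=cloud("scene",d)
for y in(.0,-.07): c=tray(0,y); grn("scene",p,cl,c,.034,.016,.03); g=(np.linalg.norm(cl[...,:2]-c,axis=-1)<.025)&(cl[...,2]>.03)&(cl[...,2]<.055); print("sink",g.sum(),cl[g].mean(0).round(4),c)
E
```

```text
at [0.6167 0.3179 0.2579] psi 120.8 t 40.4 w 0.0432245103148317
-> (0.5193, 0.2582, 0.2, 121) shift x 0.1142 y -0.0013 z 0.0579 roll -0.003
-> (0.5193, 0.2582, 0.114) shift x -0.0000 y 0.0000 z 0.0860 roll 0.000
-> (np.float64(0.5021566539859578), np.float64(0.2478992385017989), 0.114) shift x 0.0200 y -0.0000 z -0.0000 roll 0.000
pin 15 [290.93 263.67] [ 0.599 -0.225  0.085]
0 323 ((597.2854614257812, -233.00213623046875), (243.3352508544922, 16.062122344970703), 85.17044067382812) 5.04
18 368 ((597.9742431640625, -233.06600952148438), (243.32870483398438, 21.55021858215332), 85.01819610595703) 5.0
at [0.6168 0.318  0.2582] psi 120.8 t 40.5 w 0.04369987861147265
-> (0.3795, -0.278, 0.08, 85) shift x 0.5089 y -0.3905 z 0.1782 roll 0.625
58 0.0159 ((557.1968383789062, -242.9311981201172), (15.897721290588379, 40.98210906982422), 85.3556900024414)
sink 95 [ 0.5662 -0.2251  0.0393] [ 0.5665 -0.2245]
50 0.0152 ((551.2802734375, -313.4251708984375), (15.169921875, 40.714942932128906), 86.81668853759766)
sink 105 [ 0.5628 -0.2961  0.0399] [ 0.5603991  -0.29423363]
```

Request:
arm_command(deltas=[0,0.038,0,0,0,0,0.038,0,0,0,0,0.038,-0.001,0,0,0,0,0,0.03,0,0,0,0,0.03,0,0,0,0,0,0,0,0,0,0,0])

```text
time: 41.32
position: [0.5209, 0.2589, 0.2005]
tool_rot: [-0.266, 0.964, -0.0, 0.0]
ft_force: [0.5, -0.6, -0.3]
grip_width: 0.0438
grip_force: 0.0
```

```bash
python3 - <<'E'
from h import *
plan((.5193,.2582,.114,121)); p,d=look("scene",19);cl=cloud("scene",d)
g=(np.abs(cl[...,0]-.522)<.05)&(np.abs(cl[...,1]-.255)<.05)&(cl[...,2]>.135)&(cl[...,2]<.172); print(g.sum(),cl[g].mean(0).round(4),cl[g].min(0).round(3),cl[g].max(0).round(3))
crop("scene",19,350,100,430,160,10)
E
```

```text
at [0.5209 0.2589 0.2005] psi 120.9 t 41.3 w 0.04375065293067224
-> (0.5193, 0.2582, 0.114, 121) shift x 0.0017 y 0.0002 z 0.0865 roll -0.002
84 [0.5366 0.2646 0.1594] [0.513 0.245 0.144] [0.569 0.299 0.169]
```

View pics/scene19_c350_100.png

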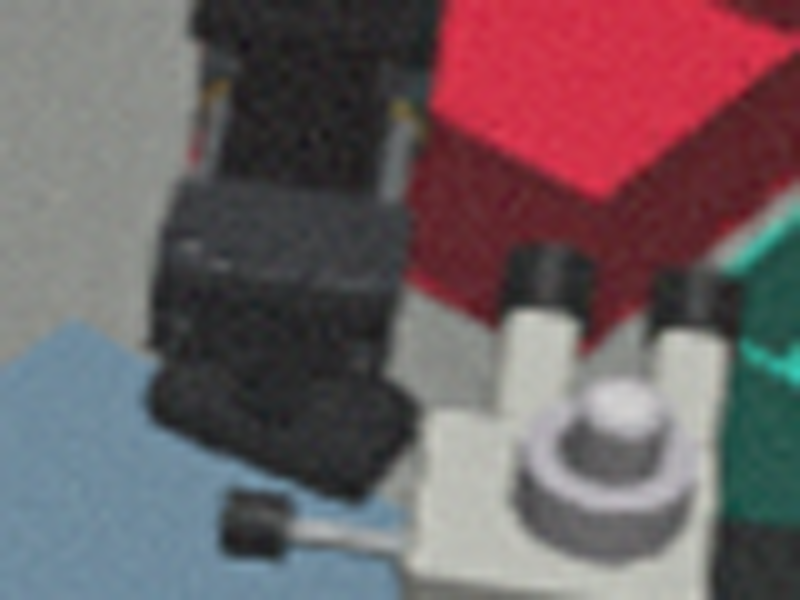

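```bash
python3 - <<'E'
from h import *
for y in(31,32):
    r=np.radians(y); k=np.array([.6174-.115*np.cos(r),.3182-.115*np.sin(r),.155]); print(y,k.round(4),((proj("scene",k)[0]-[350,100])*10).round(1),((proj("top",k)[0]-[180,130])*8).round(1))
E
```

```text
31 [0.5188 0.259  0.155 ] [244.  519.6] [469.4 570.4]
32 [0.5199 0.2573 0.155 ] [243.4 523.5] [473.9 567.8]
```

Request:
arm_command(deltas=[0,0.001,0,0.03,0,0,0,0,0.03,0,0,0,0,0.025,0,0,0,0,0,0,-1,0,0,0,0,-1,0,0,0,0,-1,0,0,0,0,-1,0,0,0,0], newtons=25)

```text
time: 42.38
position: [0.5196, 0.2598, 0.1161]
tool_rot: [-0.266, 0.964, 0.001, 0.001]
ft_force: [-2.3, 4.7, 4.1]
grip_width: 0.0232
grip_force: 25.0
```

Request:
arm_command(deltas=[-1,0.004,0,0,0,-1,0.004,0,0,0,-1,0.004,0,0,0,-1,0.004,0,0,0,-1,0.004,0,0,0,-1,0,0,0,0,-1,0,0,0,0])

```text
time: 43.25
position: [0.5023, 0.2494, 0.1161]
tool_rot: [-0.266, 0.964, 0.001, 0.001]
ft_force: [-2.7, 4.3, 4.5]
grip_width: 0.0234
grip_force: 25.0
```

```bash
python3 - <<'E'
from h import *
o=status.get_obs();d=o["position"]-np.array([.5196,.2598,.1161]);print(np.hypot(*d[:2]),o["position"],o["ft_force"],o["grip_width"]); look("scene",20)
p,dd=load("scene",20)
for t in(19,20):
    p,_=load("scene",t); L=p.astype(int).sum(2)//3; print(t); [print(r,L[r,362:394]) for r in(152,153,154)]
E
```

```text
0.020170630742059523 [0.50234401 0.24935561 0.11610258] [-2.67048943  4.32588293  4.51149766] 0.02335466246052656
19
152 [131 134 136 138 136 130 135 135 136 115  66  52  55  57  63  73  95 136
 163 169 169 156 154 145 140 134 134 142 133 145 186 192]
153 [135 134 135 133 134 136 136 137 136 124  47  38  46  46  43  49  82 129
 153 162 168 166 156 156 161 160 157 154 150 157 183 187]
154 [138 135 139 130 137 132 138 136 140 119  53  34  39  34  34  39  63  94
 103  98 102 110 116 132 145 154 163 164 154 161 186 190]
20
152 [ 42  46  39  46  43  41  39  50  35  40  45  41  37  44  44  41  48 106
 164 174 171 160 156 147 140 132 136 144 133 144 185 193]
153 [ 44  41  42  46  37  41  39  46  43  49  44  42  43  45  48  50  44 107
 157 162 165 164 151 154 161 162 159 155 153 157 192 189]
154 [ 34  35  38  42  46  41  49  46  44  40  42  44  40  47  68  54  52  80
 104 100 103 102 108 128 146 158 159 161 153 161 189 189]
```

Pulled 20.2 mm by the arm. I let go, back up and verify.

Request:
arm_command(deltas=[0,0,0,0,0,0,0,0,0,0,0,0,0,0,0,0,0,0,-0.03,0,0,0,0,-0.04,0,0,0,0,-0.04,0,0,0.04,0,0,0,0,0.04,0,0,0,0,0.02,0,0,0,0,0,0,0,0,0,0,0,0,0])

```text
time: 44.68
position: [0.4179, 0.1967, 0.2251]
tool_rot: [-0.267, 0.964, -0.0, 0.001]
ft_force: [0.2, -0.4, -0.2]
grip_width: 0.0436
grip_force: 0.0
```

```bash
python3 - <<'E'
from h import *
p,d=look("scene",21);cl=cloud("scene",d)
for t in(19,21):
    p,_=load("scene",t); L=p.astype(int).sum(2)//3; print(t); [print(r,L[r,352:394]) for r in(153,155,157,159)]
P0=np.array([.519,.2582,.155]);u=-np.array([np.cos(np.radians(31)),np.sin(np.radians(31)),0])
print(proj("scene",P0),proj("scene",P0+.02*u))
p,d=load("scene",21)
for y in(.0,-.07): c=tray(0,y); g=(np.linalg.norm(cl[...,:2]-c,axis=-1)<.025)&(cl[...,2]>.03)&(cl[...,2]<.055); print("sink",g.sum(),cl[g].mean(0).round(4))
p,d=look("top",21); cv2.imwrite("pics/fin.png",np.hstack([cv2.resize(load("scene",21)[0][120:310,220:430,::-1],None,fx=2.1,fy=2.1),cv2.resize(p[120:310,180:330,::-1],None,fx=2.1,fy=2.1)]))
plan()
E
python3 keep.py 22
```

```text
19
153 [137 140 135 134 136 132 137 133 132 138 135 134 135 133 134 136 136 137
 136 124  47  38  46  46  43  49  82 129 153 162 168 166 156 156 161 160
 157 154 150 157 183 187]
155 [139 132 133 135 140 137 133 134 135 137 134 134 137 136 134 136 137 133
 136 130  94  65  58  57  48  49  89 137 134 132 135 132 121 111 112 102
 105 117 145 179 194 185]
157 [132 138 137 134 135 137 139 134 136 135 134 135 135 135 134 135 132 141
 134 137 135 135 138 138 140 136 136 135 138 134 132 136 137 137 134 137
 136 109 100 134 157 160]
159 [136 135 134 137 137 137 136 137 136 135 135 135 135 136 134 138 131 135
 132 136 135 133 133 136 133 134 130 135 135 135 138 135 136 134 134 136
 135 124 100 103 115 110]
21
153 [131 136 134 138 137 137 134 133 133 134 134 137 141 118  57  36  43  41
  35  44  62  86 103 104 107 115 128 144 154 163 167 161 151 151 161 161
 156 157 150 163 190 188]
155 [135 136 134 138 135 138 135 136 137 138 136 138 136 135 135 140 141 132
 114 101 107 137 142 138 139 135 134 133 137 132 132 121 109 115 109 106
 105 117 150 181 189 186]
157 [134 138 135 135 140 133 134 137 1
[... 222 characters left out ...]
5 136 135 138 135 131 134 133 138 134 136 132 136 136 134 138 133
 138 126 102 106 107 112]
[[374.30427631 152.09737759]] [[368.53837045 151.24520251]]
sink 95 [ 0.5671 -0.2255  0.0397]
sink 110 [ 0.5631 -0.2961  0.0394]
at [0.4178 0.1968 0.2249] psi 121.0 t 44.8 w 0.04374111274534235
pin 15 [290.93 263.47] [ 0.598 -0.224  0.084]
0 323 ((597.2854614257812, -233.00213623046875), (243.3352508544922, 16.062122344970703), 85.17044067382812) 5.04
22 368 ((597.9832153320312, -232.9627685546875), (243.12144470214844, 21.55021858215332), 85.01819610595703) 4.95
at [0.4176 0.1968 0.2248] psi 121.0 t 44.8 w 0.043550345331106695
-> (0.3795, -0.278, 0.08, 85) shift x 0.2769 y -0.3875 z 0.1448 roll 0.628
```

View pics/fin.png

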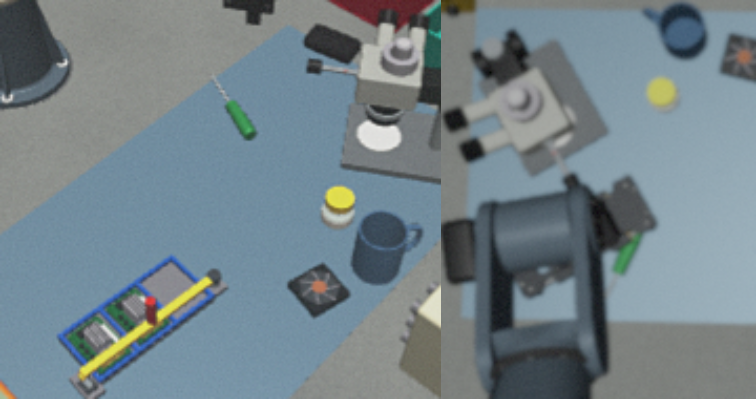

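The knob moved about 5.9 px, where 20 mm should give 5.8. Boards, keeper and spacer are all in place and the robot is clear.

```bash
python3 -c "
from rig import order; print(order.hand_in())"
```

```text
the job is handed in; nothing more can be done
None
```

Job handed in after about 45 s of robot time: both boards present (the third was absent) lie flat in bays of their own, the keeper is back at its shut angle, the spacer is down on the head, and the beam-splitter rod is pulled to its middle click; the hand-in gave no verdict.

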